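# Dock the soldering tray under its gravity catch

### The arm

A 6-joint arm with a two-finger parallel gripper is mounted at the origin on the work surface. World frame = base frame: x ahead of the robot, y to its left, z up, the work surface at z = 0. Lengths are in mm, angles in degrees, forces in N, time in s.
With the tool pointing down it reaches from about 350 to 850 mm from the base axis. Payload 8.1 kg.
Tool frame: the origin (TCP) lies on the centre line of the jaws, within the pads' length; the fingertips stand r.tip_extent ahead of it and the grasp point (between the pads) lies 8 mm behind it (r.tip_extent is the distance from the TCP to the fingertips, in mm); z points along the fingers, y is the direction in which the jaws open and shut (so a half turn about z gives the same grasp; the last joint's range is limited). The gripper opens to 85 mm and grips with 20 to 120 N. Pads are 22 mm wide; open, the fingers measure 114 mm over their backs; the gripper's body (76 mm by 85 mm) begins 54 mm behind the grasp point. The pads swing forward as they close: fully open they stand 13 mm farther back than shut.
Start: joints at [-80.294, 7.471, 85.268, -0, 87.261, -4.893], TCP at [151.251, -580.628, 242.292] pointing down, gripper open.
Joint ranges: [-169.43, 169.43], [-51.17, 129.36], [1.28, 143.12], [-76.62, 256.62], [0, 156.53], [-152.29, 152.29]. Speed limits (degrees/s): [136.94, 136.94, 159.86, 180, 180, 180].

### API

Orientations are given as [roll, pitch, yaw] about the fixed x, y, z axes, in that order (R = Rz(yaw) Ry(pitch) Rx(roll)).
In Python, from bench import sense, optics, hand_in, spotter, r gives the robot as it stands.
- The arm moves only by the tool apply_moves, never from a script. Its argument "series" is a list of rows, each a list of 3 entries, a list of its own where there are three numbers: the opening, from 0 (shut) to 1 (fully open), then the shift along the world's x, y, z in m, then the turn about the world's z in rad. In form: [[grip, [x, y, z], turn], ...]. A call has 1 to 5 rows; each row is the pose to reach, as a shift and turn from the pose measured when the call began; what a row does not reach only later rows make up. A row lasts 1/8 s, in which the tool goes at most 62.5 mm and 10.7 degrees, less where a joint would pass 70% of its speed; a pose out of reach is approached as far as the arm can. A call with a gripper value outside its range is refused whole. The fingers move at their own pace and stop on an object; "grip_force" is the grip in N (left out, the last holds). Time passes only in rows, so rows that repeat a pose let the fingers close. It gives the time, the measured TCP pose, the force and the opening at its end, in the units of the state.
- sense(): the state, without advancing time (a new reading comes with each control period).
- optics.snapshot(name): name is "scene" or "top" or "wrist"; returns a dict with "color" (384x512x3 uint8, blue, green, red), "intrinsics" (3x3 intrinsics, pixels), "rvec" (rotation vector, rad) and "tvec" (3), from world to camera coordinates, as OpenCV has them. Camera axes: x right, y down, z forward; pixel columns grow to the right and rows downward; lengths in mm; the calibration is good to about 2 mm. A picture is of the moment at which its call begins. There is no depth.
- hand_in(): hands the job in, once; it reports no verdict.
Trained networks look in a picture, given as the dict that the camera call returned (one of the last four; its "shot" number tells which), for a name from the list of things; names that differ only in an ending like _2 or _b are one class to them, and where a whole thing is asked for, a point or a joint stands for the part that bears it (a point fixed in the world has none). Each returns a list of dicts, best first, with "p" (0 to 1); they miss things now and then, are a little off and sometimes report something else, mostly with a low value. They report only what shows in the picture. A call takes as long as a camera call. They do not tell look-alikes from the thing itself.
- spotter.search_frame(picture, query): "xyz" ([x, y, z] in mm, in the coordinates of the camera as it stood for that picture, good to about 4 mm: the middle of the surface that is visible of it).
- spotter.masks_of(picture, query): "mask" (384x512 bool, what is visible of it).
The state is a dict: "time": time; "joint_pos": joint angles; "qd": joint speeds; "joint_efforts": joint torques, N m; "tool_pos": TCP position; "tcp_rot": TCP orientation; "ft_force": force on the tool from outside, world axes, zero at the start; "wrist_torque": the same for the moment, N m; "finger_gap": finger opening in mm.
Only numpy, scipy, OpenCV 4.12 (cv2) and the standard library are available. Lean on these libraries where they do the work, as an engineer would, in place of code of your own. Each camera call takes 0.05 s, during which the arm holds its last target.

### The job

Pick up the soldering tray by its wooden grip, set it flat on the open front of the green hearth dock, then slide it gently in so that its own front edge lifts the yellow catch, and on against the spring buffer just far enough for the catch to drop behind it. Let go with the tray held between catch and buffer; do not shove hard, do not touch the dock or the catch with the robot, and leave the other things on the bench where they are.

Things in the scene. Friction and masses are not known exactly. Their poses are not given: they have to be found in the camera images.
- tray_grip (a point): Centre of the tray's upright wooden grip (13 mm thick along x, 40 wide, 40 high). Tray: steel plate 100 x 100 x 12 mm, 0.4-0.85 kg, white fire tile on its front half (top 32 mm up). This point is 55 mm above the tray's underside, 78 mm behind its front edge, on its centre line. Axes: x to the front edge, z up. Grasp from above, fingers closing along x; 22 mm free ahead of the grip.
- dock: Fixed steel dock, origin at bench height on its centre line; x = the way the tray goes in (front edge first), z up. Floor 6 mm thick, x -175 to 115 mm, 190 wide. Lips 2.5 mm above the tray's side edges (x 5 to 95 mm): it enters only by sliding on the floor. A grey frame carries catch and buffer. They are under 65 mm high, the catch 26 mm or more to the +y side: fingers on the grip pass beside it.
- dock_front (a point): Point on the dock's floor, on the centre line at dock x = -150 mm: set the tray down with its centre (28 mm ahead of the grip centre) about here. Axes as the dock's. From here the floor is open up to green guide walls that flare inward (117 to 104 mm apart) from dock x = -91 to -60 mm, then form a channel 104 mm wide, 23 mm high. Pressing the tray down adds friction.
- dock_seat (a point): Point on the dock's floor, on the centre line at dock x = 35 mm: middle of where the docked tray's centre can lie. The frame with catch and buffer is clamped up to 10 mm either way along x and its setting is NOT measured, so the docked tray lies up to 10 mm before or beyond this point: feel for it. Black spring buffer at the far end: 5 N at first touch, +0.8 N per mm, solid after 9 mm.
- catch (a joint): Angle (rad) of the yellow gravity catch: 0 = down, its tooth across the tray's way; ramp to the mouth, upright rear face, no spring. The tray's edge lifts it with about 2-5 N; it rides on the tray at about 0.18. The tray meets the buffer about 5 mm before its rear edge clears the tooth and the catch falls to 0 (push about 12 N with friction); go at most 2 mm on. Keep the push under 25 N.
- firebrick: Bystander: terracotta-coloured brick 110 x 60 x 50 mm, origin at the centre of its underside.
- dish: Bystander: small blue ceramic bowl, 80 mm across, 35 mm high, origin at the centre of its underside.
- hammer: Bystander: hammer lying on the bench.
- jar: Bystander: jar 56 mm across, 75 mm high, origin at the centre of its underside.
Things that resemble listed ones, but are neither listed nor needed, are in the scene too. There is more than one size of the part that bears tray_grip; the job needs the largest.

How it is judged (in metres and radians):
On the way, in this order (a step that is already met when the one before it is completed fails the run):
1. the tray is set flat on the dock's floor at the open front, ahead of the catch (x of tray_grip in the frame of dock between -0.24 and -0.12 m and y of tray_grip in the frame of dock between -0.015 and 0.015 m and z of tray_grip in the frame of dock between 0.057 and 0.065 m and value of joint catch below 0.03 rad), for 0.1 s.
2. the tray's edge has lifted the catch, which rides on the tray (value of joint catch above 0.12 rad and x of tray_grip in the frame of dock above -0.11 m and z of tray_grip in the frame of dock below 0.066 m), for 0.2 s.
At the end, for the whole second after the job is handed in: The tray lies flat (within 0.05 rad) and straight (0.06 rad) in the dock, its grip centre 55 mm over the dock's floor within 4 mm, within 6 mm of the centre line and between x = -6 and 23 mm of the dock, at rest; the catch has dropped behind it (below 0.04 rad) (value of joint catch below 0.04 rad and x of tray_grip in the frame of dock between -0.006 and 0.023 m and y of tray_grip in the frame of dock between -0.006 and 0.006 m and z of tray_grip in the frame of dock between 0.057 and 0.065 m and angle between tray_grip's own z axis and vertical below 0.05 rad and angle between the x axis of tray_grip and the x axis of dock, either way round below 0.06 rad and linear speed of tray below 0.01 m/s); the robot touches nothing.
It fails at once if the tray is pressed on the catch, the buffer or their frame with 25 N or more (contact force between tray and frame above 25 N).
It fails at once if the robot touches the dock or its catch (contact force between any of the fingers, the arm and dock above 1 N).
It fails at once if a bystander is displaced by more than 25 mm (distance of any of firebrick, dish, hammer, jar from where it was at the start of the episode above 0.025 m).
It also fails if it takes over 67 s, if anything falls off the work surface, if the arm or the gripper's body presses on something with over 40 N, if the wrist force passes 120 N, or if a joint passes its speed limit or range.

## Working session

There is one attempt and no reset: what is moved stays moved. The work goes in short steps, Python scripts to look and compute and a tool call to move; the robot and the scene stay as the last step left them, time stands still between calls to the robot, and variables do not carry over. Pictures are saved under pics/ and viewed, and the job is handed in when it is done.

Besides the shell and the picture viewer there is one more tool, called after "Request:" by a JSON object that holds its "api" and its "payload", one argument or row to a line. apply_moves: Moves the arm, as the interface text tells. Its arguments: {"type":"object","properties":{"series":{"type":"array"},"grip_force":{"type":"number"}},"required":["series"]}

```bash
ls; mkdir -p pics
cat > h.py <<'E'
import numpy as np,cv2
from bench import sense, optics, hand_in, spotter, r
def snap(n,f):
    p=optics.snapshot(n); cv2.imwrite('pics/'+f+'.png',p['color']); return p
def cam(p):
    R=cv2.Rodrigues(np.array(p['rvec'],float))[0]; return R,np.array(p['tvec'],float).ravel(),np.array(p['intrinsics'],float)
def c2w(p,x):
    R,t,K=cam(p); return R.T@(np.array(x)-t)
def proj(p,X):
    R,t,K=cam(p); x=K@(R@np.array(X,float).reshape(-1,3).T+t[:,None]); return (x[:2]/x[2]).T
def px2w(p,uv,z):
    R,t,K=cam(p); d=R.T@np.linalg.solve(K,np.array([uv[0],uv[1],1.])); c=-R.T@t; return c+d*(z-c[2])/d[2]
E
python3 - <<'E'
from h import *
for n in ['scene','top']:
    p=snap(n,n+'0')
    for q in ['tray_grip','dock','catch','firebrick','dish','hammer','jar']:
        for d in spotter.search_frame(p,q)[:4]: print(n,q,round(d['p'],2),c2w(p,d['xyz']).round(0),proj(p,c2w(p,d['xyz'])).round(0))
print(sense(), r.tip_extent)
E
```

```text
pics
scene tray_grip 0.88 [513. 167.  10.] [[308. 171.]]
scene tray_grip 0.84 [668. 166.  12.] [[318. 214.]]
scene tray_grip 0.79 [818. 122.  11.] [[312. 267.]]
scene dock 0.76 [ 626. -169.    9.] [[194. 211.]]
scene catch 0.7 [670. 166.  12.] [[319. 215.]]
scene catch 0.54 [ 613. -116.   35.] [[212. 200.]]
scene firebrick 0.95 [703. 418.  49.] [[419. 211.]]
scene dish 0.84 [449. 417.  26.] [[385. 147.]]
scene hammer 0.86 [ 553. -417.   27.] [[103. 192.]]
scene hammer 0.23 [702. 423.  51.] [[421. 210.]]
scene jar 0.77 [428. -28.  51.] [[240. 145.]]
top tray_grip 0.95 [495. 161.   8.] [[208. 230.]]
top tray_grip 0.9 [804. 125.  10.] [[223. 141.]]
top tray_grip 0.89 [663. 171.  14.] [[208. 180.]]
top tray_grip 0.15 [ 525. -415.   24.] [[382. 225.]]
top dock 0.83 [ 604. -172.    9.] [[308. 200.]]
top catch 0.47 [ 602. -112.   33.] [[291. 199.]]
top firebrick 0.7 [679. 420.  51.] [[132. 171.]]
top dish 0.75 [455. 416.  16.] [[131. 239.]]
top hammer 0.68 [405. -22.  72.] [[263. 257.]]
top hammer 0.67 [ 522. -415.   26.] [[382. 225.]]
top jar 0.68 [403. -23.  73.] [[263. 258.]]
{'time': 0.8, 'joint_pos': array([-8.02936788e+01,  7.46764906e+00,  8.52699568e+01,  5.39509274e-04,
        8.72596424e+01, -4.89343479e+00]), 'qd': array([ 0.00839687, -0.00910523, -0.03688149,  0.01622077,  0.01202929,
        0.1871159 ]), 'joint_efforts': array([-1.59667561e-04, -5.69241393e+01, -5.00839269e+01, -2.03518857e-04,
        9.20481179e-04,  1.69748648e-05]), 'tool_pos': array([ 151.26064298, -580.62329915,  242.30822132]), 'tcp_rot': array([ 1.79997212e+02, -3.02195580e-04,  1.45997302e+01]), 'ft_force': array([ 0.34605673, -0.37265694, -0.14365167]), 'wrist_torque': array([-0.04122454,  0.03609852, -0.01311402]), 'finger_gap': 85.30951666950273} 11.0
```

View both.

Run:
```python
import cv2
a=cv2.imread('pics/scene0.png');b=cv2.imread('pics/top0.png')
cv2.imwrite('pics/s1.png',cv2.resize(a[120:320,60:460],None,fx=2,fy=2,interpolation=2))
cv2.imwrite('pics/t1.png',cv2.resize(b[100:290,110:410],None,fx=2.6,fy=2.6,interpolation=2))
```

```text
(no output)
```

View pics/s1.png

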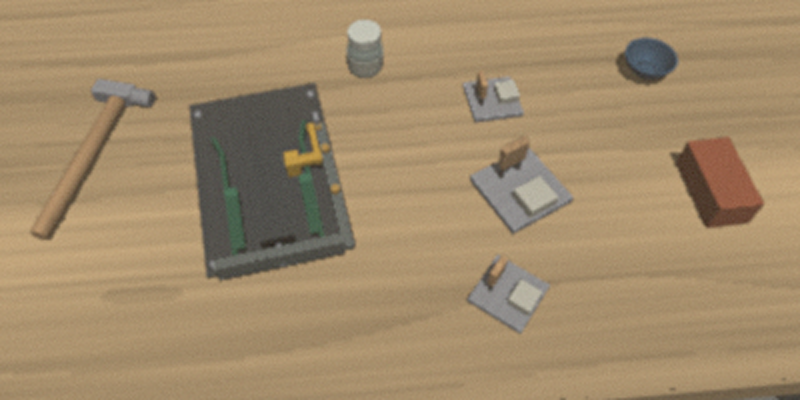

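View pics/t1.png

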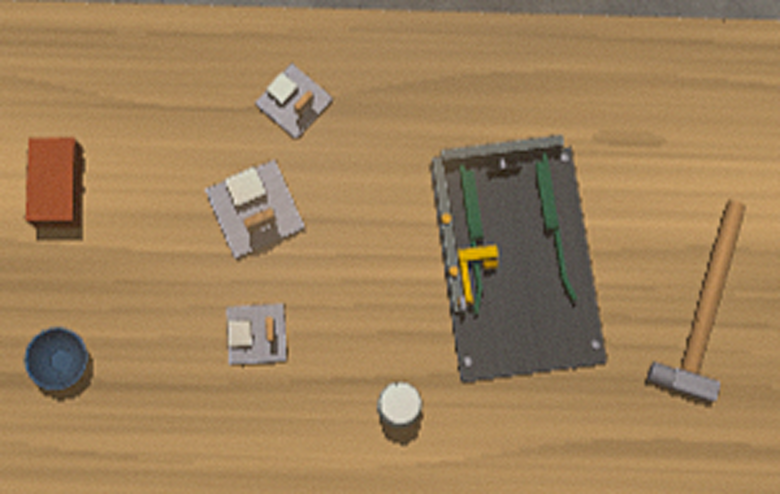

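Run:
```python
from h import *
p=optics.snapshot('top')
f=lambda u,v,z:px2w(p,(110+u/2.6,100+v/2.6),z)[:2].round(1)
T=np.array([f(*c,12) for c in [(205,188),(275,160),(304,230),(240,258)]]);print(T,T.mean(0))
fwd=(T[0]+T[1]-T[2]-T[3])/2;print(np.hypot(*fwd),np.degrees(np.arctan2(fwd[1],fwd[0])))
g=f(260,215,75);print('grip',g)
D=np.array([f(462,381,6),f(606,360,6)]);print(D,D[1]-D[0],np.hypot(*(D[1]-D[0])))
print(f(572,147,6), f(468,361,10),f(600,344,10))
d=D[0]-D[1]; print('dockyaw',np.degrees(np.arctan2(d[1],d[0]))-90)
w=snap('wrist','w0');R,t,K=cam(w);print('camw',(-R.T@t).round(1),R.round(2),K)
s=sense();print(s['tool_pos'])
```

```text
[[688.  236.2]
 [728.3 146.2]
 [635.4 104.5]
 [596.1 186. ]] [661.95  168.225]
103.19477942221687 26.440900169838326
grip [640.4 156.5]
[[ 445.3 -104.3]
 [ 477.  -288.7]] [  31.7 -184.4] 187.10491709198877
[ 758.5 -246.4] [ 470.7 -111.3] [ 496.9 -280.5]
dockyaw 9.754311175886428
camw [ 228.7 -560.8  373.8] [[ 0.25 -0.97  0.  ]
 [-0.92 -0.24  0.31]
 [-0.3  -0.08 -0.95]] [[297.03929188   0.         253.50951308]
 [  0.         297.03929188 190.45643437]
 [  0.           0.           1.        ]]
[ 151.26673248 -580.64164807  242.33087163]
```

Request:
{"api": "apply_moves", "payload": {
  "series": [
    [1, [0.03, 0.045, 0.01], 0.17],
    [1, [0.06, 0.09, 0.015], 0.34],
    [1, [0.09, 0.135, 0.02], 0.51],
    [1, [0.12, 0.18, 0.02], 0.68],
    [1, [0.15, 0.225, 0.02], 0.85]
  ]
}}

```text
time: 1.52
tool_pos: [302.0, -354.2, 262.6]
tcp_rot: [180.0, 0.0, 63.6]
ft_force: [0.8, -0.8, -0.3]
finger_gap: 85.2
```

Request:
{"api": "apply_moves", "payload": {
  "series": [
    [1, [0.03, 0.045, 0], 0.17],
    [1, [0.06, 0.09, 0], 0.34],
    [1, [0.09, 0.135, 0], 0.51],
    [1, [0.12, 0.18, 0], 0.68],
    [1, [0.15, 0.225, 0], 0.85]
  ]
}}

```text
time: 2.15
tool_pos: [452.8, -127.6, 263.0]
tcp_rot: [179.9, 0.1, 112.6]
ft_force: [1.0, -0.8, -0.4]
finger_gap: 85.5
```

Request:
{"api": "apply_moves", "payload": {
  "series": [
    [1, [0.035, 0.05, 0], 0.02],
    [1, [0.07, 0.1, 0], 0.04],
    [1, [0.105, 0.15, 0], 0.04],
    [1, [0.14, 0.2, 0], 0.04],
    [1, [0.175, 0.24, 0], 0.04]
  ]
}}

```text
time: 2.78
tool_pos: [628.7, 114.7, 263.1]
tcp_rot: [179.9, 0.1, 115.0]
ft_force: [-0.3, -0.9, 0.4]
finger_gap: 85.2
```

Run:
```python
from h import *
p=snap('wrist','w1');print(sense()['tool_pos'],sense()['tcp_rot'])
m=spotter.masks_of(p,'tray_grip')
for d in m: 
    ys,xs=np.where(d['mask']);print(d['p'],len(xs),xs.mean(),ys.mean())
import pickle;pickle.dump(p,open('w1.pkl','wb'))
cv2.imwrite('pics/w1b.png',cv2.resize(p['color'],None,fx=1.5,fy=1.5,interpolation=2))
```

```text
[630.82864767 119.16538333 260.71078277] [ 1.79880614e+02 -8.98758186e-02  1.15108472e+02]
0.74 6436 298.1932877563704 126.34850839030453
0.66 2842 377.17382125263896 202.95390570021112
0.58 3929 174.2827691524561 76.21252227029778
```

View pics/w1b.png

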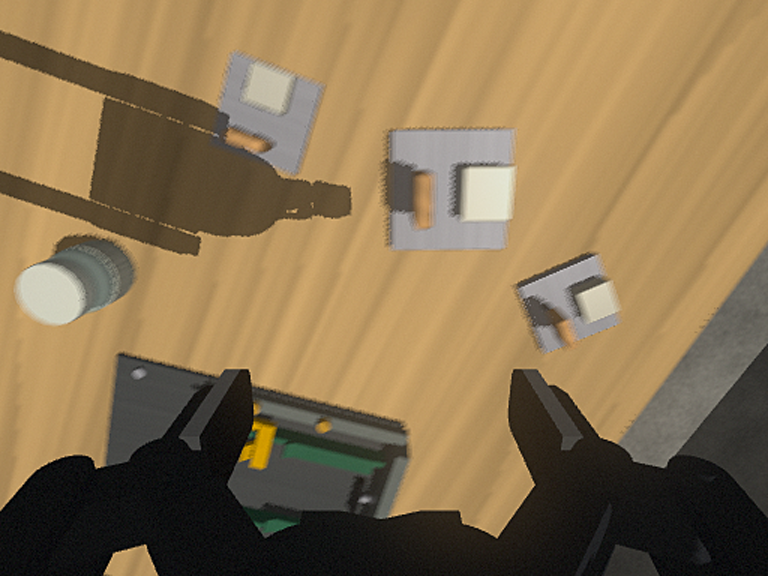

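Run:
```python
from h import *
import pickle;p=pickle.load(open('w1.pkl','rb'))
f=lambda u,v,z:px2w(p,(u/1.5,v/1.5),z)[:2].round(1)
T=np.array([f(391,130,12),f(514,129,12),f(506,249,6),f(391,249,6)]);print(T,T.mean(0))
for a,b in [(0,1),(3,2),(3,0),(2,1)]:
    d=T[b]-T[a];print(np.hypot(*d),np.degrees(np.arctan2(d[1],d[0])))
print('grip top',f(424,173,75),f(423,200,55),f(422,229,35))
cv2.imwrite('pics/w1c.png',cv2.resize(p['color'][70:180,240:360],None,fx=5,fy=5,interpolation=2))
```

```text
[[601.1 197.4]
 [691.1 240.3]
 [737.6 150.4]
 [644.4 106.9]] [668.55 173.75]
99.70160480152765 25.485581456426512
102.85178656688473 25.020258868963282
100.32517131806951 115.56892533744205
101.21393184734995 117.34987578006988
grip top [633.2 179.8] [643.8 161.4] [656.5 138.6]
```

View pics/w1c.png

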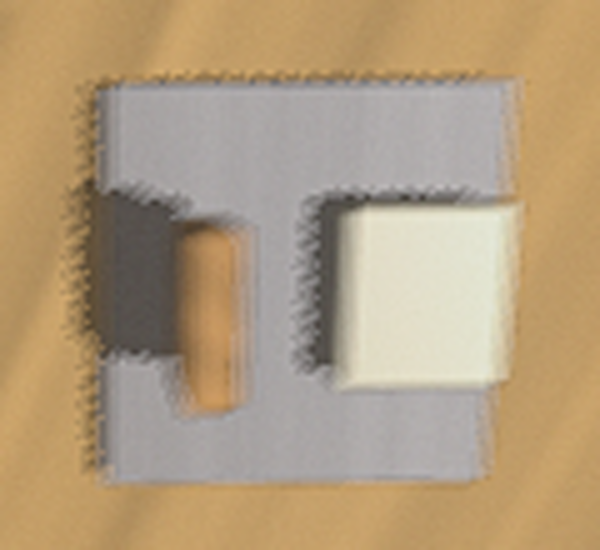

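Request:
{"api": "apply_moves", "payload": {
  "series": [
    [1, [0.006, 0.015, -0.03], 0],
    [1, [0.012, 0.03, -0.06], 0],
    [1, [0.012, 0.03, -0.06], 0],
    [1, [0.012, 0.03, -0.06], 0]
  ]
}}

```text
time: 3.38
tool_pos: [641.4, 145.9, 202.0]
tcp_rot: [180.0, -0.0, 115.1]
ft_force: [0.0, -0.2, 0.6]
finger_gap: 85.1
```

Run:
```python
from h import *
p=snap('wrist','w2');print(sense()['tool_pos'],sense()['tcp_rot'])
m=spotter.masks_of(p,'tray_grip')
for d in m: 
    ys,xs=np.where(d['mask']);print(d['p'],len(xs),xs.mean(),ys.mean(),xs.min(),xs.max(),ys.min(),ys.max())
import pickle;pickle.dump(p,open('w2.pkl','wb'))
cv2.imwrite('pics/w2b.png',cv2.resize(p['color'][80:230,220:380],None,fx=4,fy=4,interpolation=2))
```

```text
[641.8566827  145.90850858 202.75845797] [1.79869906e+02 7.24097793e-03 1.15114231e+02]
0.91 8215 282.6143639683506 153.3173463177115 236 330 108 200
0.86 5270 138.78330170777988 96.34174573055029 98 182 49 141
0.74 3083 377.19721050924426 233.72656503405773 335 412 202 265
```

View pics/w2b.png

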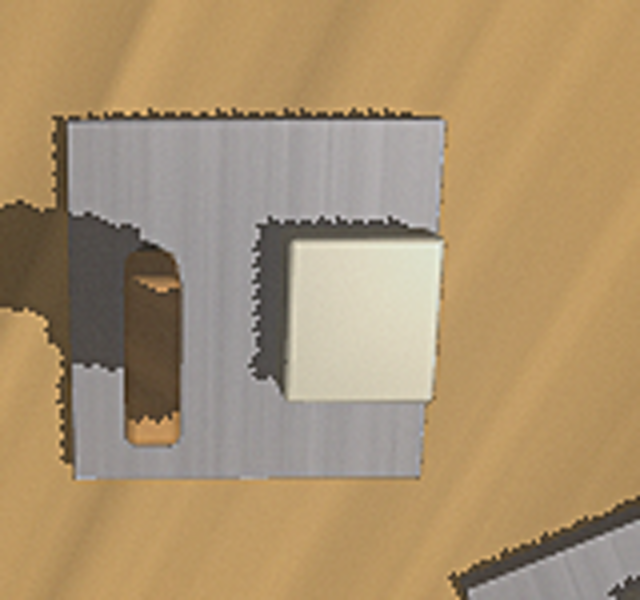

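Run:
```python
from h import *
import pickle;p=pickle.load(open('w2.pkl','rb'))
f=lambda u,v,z:px2w(p,(220+u/4,80+v/4),z)[:2].round(1)
T=np.array([f(68,120,12),f(443,120,12),f(420,478,12),f(76,478,12)]);print(T,T.mean(0))
for a,b in [(0,1),(3,2),(3,0),(2,1)]:
    d=T[b]-T[a];print(np.hypot(*d),np.degrees(np.arctan2(d[1],d[0])))
print('pred grip',T.mean(0)-28*np.array([np.cos(np.radians(25.5)),np.sin(np.radians(25.5))]))
G=np.array([f(125,277,75),f(181,277,75),f(181,443,75),f(125,443,75)]);print(G,G.mean(0),[np.hypot(*(G[i]-G[i-1])) for i in range(4)])
```

```text
[[599.9 195.6]
 [688.7 237.3]
 [732.3 147.9]
 [642.8 105.8]] [665.925 171.65 ]
98.10366965613474 25.15449623103448
98.90733036534755 25.191873936760338
99.52110328970433 115.53512563628765
99.46516978319593 115.99829486559267
pred grip [640.65261204 159.59568929]
[[626.5 174.9]
 [637.6 180.1]
 [654.3 145.7]
 [642.7 140.3]] [640.275 160.25 ] [np.float64(38.204711751301055), np.float64(12.257650672131279), np.float64(38.23937760999776), np.float64(12.795311641378557)]
```

Request:
{"api": "apply_moves", "payload": {
  "series": [
    [1, [-0.0015, 0.014, -0.02], 0.005],
    [1, [-0.0015, 0.014, -0.06], 0.005],
    [1, [-0.0015, 0.014, -0.105], 0.005],
    [1, [-0.0015, 0.014, -0.15], 0.005],
    [1, [-0.0015, 0.014, -0.152], 0.005]
  ]
}}

```text
time: 4.1
tool_pos: [636.3, 159.7, 45.6]
tcp_rot: [-179.7, -0.1, 115.4]
ft_force: [0.4, 0.1, -0.3]
finger_gap: 85.5
```

Request:
{"api": "apply_moves", "payload": {
  "series": [
    [0.15, [0, 0, 0], 0],
    [0.0, [0, 0, 0], 0],
    [0, [0, 0, 0], 0],
    [0, [0, 0, 0], 0],
    [0, [0, 0, 0], 0]
  ],
  "grip_force": 80
}}

```text
time: 4.72
tool_pos: [637.5, 160.0, 47.3]
tcp_rot: [-179.8, -0.1, 115.4]
ft_force: [-1.6, -0.5, 6.3]
finger_gap: 12.1
```

Request:
{"api": "apply_moves", "payload": {
  "series": [
    [0, [0, 0, 0], 0],
    [0, [0, 0, 0], 0]
  ]
}}

```text
time: 4.97
tool_pos: [637.5, 160.0, 47.4]
tcp_rot: [-179.8, -0.1, 115.4]
ft_force: [-0.3, 0.4, 0.1]
finger_gap: 12.3
```

Request:
{"api": "apply_moves", "payload": {
  "series": [
    [0, [0, 0, 0.02], 0],
    [0, [0, 0, 0.06], 0],
    [0, [0, 0, 0.1], 0],
    [0, [0, 0, 0.1], 0]
  ]
}}

```text
time: 5.48
tool_pos: [640.3, 160.4, 152.6]
tcp_rot: [179.7, 0.0, 115.4]
ft_force: [1.2, 0.5, -6.3]
finger_gap: 12.3
```

Run:
```python
from h import *
import pickle
a=snap('scene','scene2');b=snap('top','top2');w=snap('wrist','w3');pickle.dump((a,b,w),open('c.pkl','wb'))
A=cv2.imread('pics/scene0.png');B=cv2.imread('pics/top0.png')
cv2.imwrite('pics/s3.png',cv2.resize(A[155:265,145:245],None,fx=5,fy=5,interpolation=2))
cv2.imwrite('pics/t3.png',cv2.resize(B[145:255,270:350],None,fx=5,fy=5,interpolation=2))
```

```text
(no output)
```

View pics/s3.png

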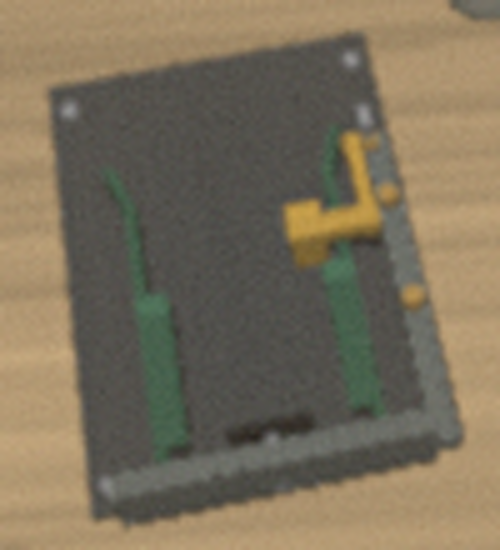

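View pics/t3.png

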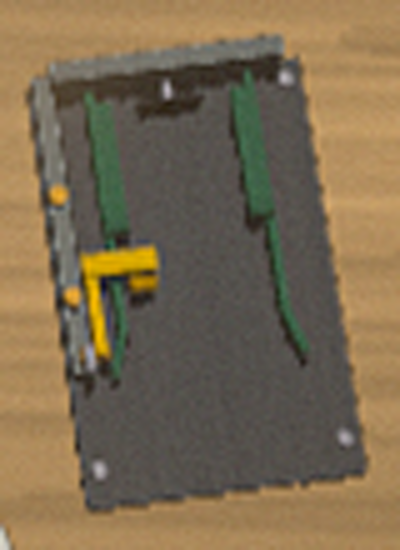

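View pics/w3.png

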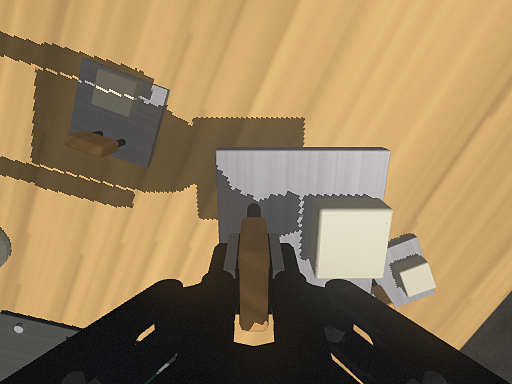

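```bash
cat > fit.py <<'E'
from h import *
import pickle
from scipy.optimize import least_squares
a,b,w=pickle.load(open('c.pkl','rb'))
S=lambda u,v:(145+(u)/5-.4,155+v/5-.4)
T=lambda u,v:(270+u/5-.4,145+v/5-.4)
obs=[(a,S(50,88),(-175,-95,6)),(a,S(363,33),(-175,95,6)),(a,S(97,518),(115,-95,0)),
(b,T(90,509),(-175,95,3)),(b,T(367,471),(-175,-95,3)),(b,T(297,58),(115,-95,6))]
def w_(q,X):
    c,s=np.cos(q[2]),np.sin(q[2]);return np.array([q[0]+c*X[0]-s*X[1],q[1]+s*X[0]+c*X[1],X[2]])
def res(q,sel=obs): return np.concatenate([proj(p,w_(q,X))[0]-uv for p,uv,X in sel])
if __name__=='__main__':
    for sel in [obs,obs[:3],obs[3:]]:
        o=least_squares(res,[620,-170,.17],args=(sel,),x_scale=[10,10,.1]);print(o.x[:2].round(1),np.degrees(o.x[2]).round(2));print(o.fun.reshape(-1,2).round(1).tolist())
    q=least_squares(res,[620,-170,.17],x_scale=[10,10,.1]).x
    for nm,p in (('scene0',a),('top0',b)):
        I=cv2.imread('pics/%s.png'%nm);I=cv2.resize(I,None,fx=4,fy=4,interpolation=2)
        def L(P):
            P=proj(p,[w_(q,x) for x in P]);cv2.polylines(I,[((P+.5)*4-.5).round().astype(int)],False,(0,0,255),1)
        L([(-175,-95,6),(-175,95,6),(115,95,6),(115,-95,6),(-175,-95,6)])
        for s in (1,-1): L([(-91,58.5*s,29),(-60,52*s,29),(5,52*s,29)]);L([(-175,0,6),(115,0,6)])
        o=proj(p,w_(q,(-30,0,10)))[0]*4;x,y=int(o[0]),int(o[1]);cv2.imwrite('pics/fit_%s.png'%nm,I[max(0,y-270):y+270,x-250:x+250])
E
python3 fit.py
```

```text
[ 632.  -167.1] 9.17
[[-0.6, -0.1], [-0.0, -0.6], [-0.2, 1.1], [-0.9, 0.6], [-0.1, 0.5], [-0.1, -0.3]]
[ 631.2 -166.4] 9.03
[[-0.2, -0.4], [0.3, -0.7], [-0.1, 0.8]]
[ 632.9 -168.2] 9.29
[[-0.5, 0.3], [0.4, 0.2], [0.1, -0.6]]
```

View pics/fit_scene0.png

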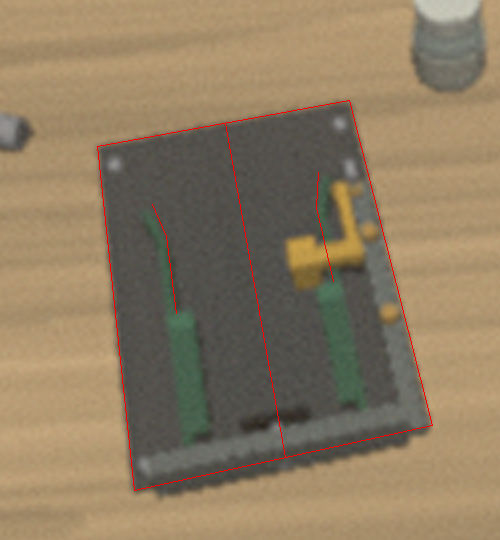

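View pics/fit_top0.png

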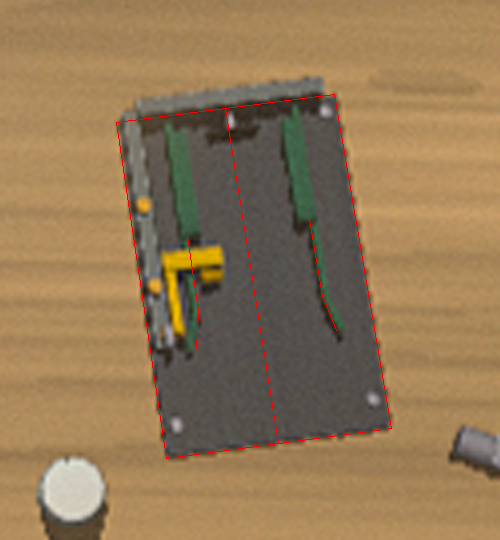

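Request:
{"api": "apply_moves", "payload": {
  "series": [
    [0, [-0.01, -0.02, 0], -0.02],
    [0, [-0.028, -0.055, 0], -0.06],
    [0, [-0.046, -0.09, 0], -0.1],
    [0, [-0.064, -0.125, 0], -0.14],
    [0, [-0.082, -0.16, 0], -0.18]
  ]
}}

```text
time: 6.25
tool_pos: [551.5, -1.2, 141.9]
tcp_rot: [-179.4, -0.2, 105.0]
ft_force: [0.2, -1.3, -6.1]
finger_gap: 11.9
```

Request:
{"api": "apply_moves", "payload": {
  "series": [
    [0, [-0.018, -0.035, 0], -0.02],
    [0, [-0.036, -0.07, 0], -0.04],
    [0, [-0.054, -0.105, 0], -0.06],
    [0, [-0.072, -0.14, 0], -0.08],
    [0, [-0.085, -0.165, 0], -0.1]
  ]
}}

```text
time: 6.88
tool_pos: [463.9, -166.8, 139.1]
tcp_rot: [-179.1, -0.4, 99.2]
ft_force: [0.7, -0.6, -6.4]
finger_gap: 12.2
```

Run:
```python
from bench import sense
s=sense();print(s['tool_pos'],s['tcp_rot'],s['ft_force'])
```

```text
[ 463.8550818  -166.80144952  139.06324241] [-179.11690495   -0.38543703   99.19840692] [ 0.70414038 -0.56835779 -6.36184107]
```

Request:
{"api": "apply_moves", "payload": {
  "series": [
    [0, [-0.003, -0.012, 0], 0],
    [0, [-0.006, -0.025, 0], 0],
    [0, [-0.0075, -0.029, 0], 0],
    [0, [-0.0075, -0.029, 0], 0],
    [0, [-0.0075, -0.029, 0], 0]
  ]
}}

```text
time: 7.5
tool_pos: [456.6, -195.2, 139.1]
tcp_rot: [-179.1, -0.4, 99.2]
ft_force: [1.0, 0.2, -5.7]
finger_gap: 12.2
```

Run:
```python
from h import *
import pickle
s=sense();print(s['tool_pos'],s['tcp_rot'],s['ft_force'])
w=snap('wrist','w4');a=snap('scene','s4');pickle.dump((w,a),open('d.pkl','wb'))
cv2.imwrite('pics/w4b.png',cv2.resize(w['color'],None,fx=1.5,fy=1.5,interpolation=2))
cv2.imwrite('pics/s4b.png',cv2.resize(a['color'][90:270,130:310],None,fx=3.2,fy=3.2,interpolation=2))
```

```text
[ 456.62232142 -195.24091652  139.0676351 ] [-179.12360715   -0.39754335   99.24396223] [ 0.96557166  0.18019274 -5.68274022]
```

View pics/w4b.png

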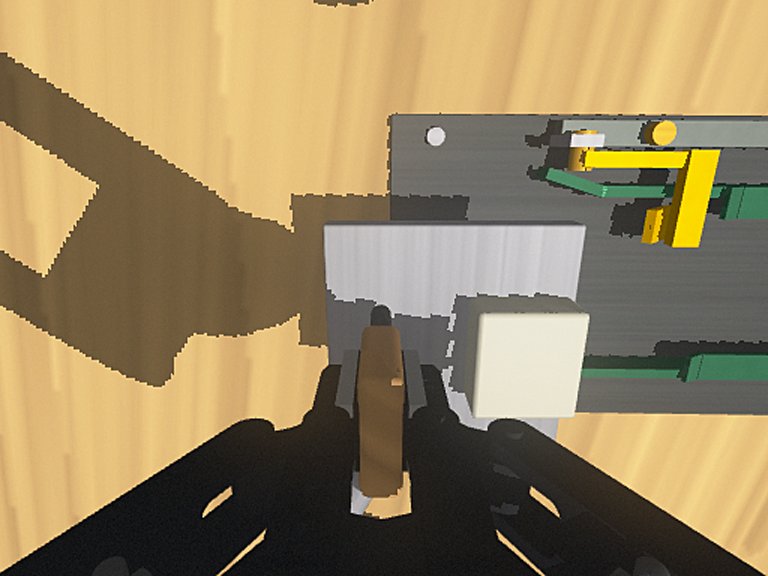

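View pics/s4b.png

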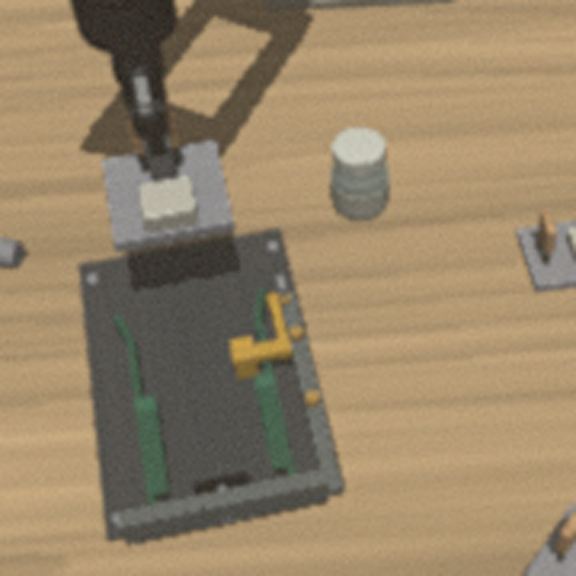

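Run:
```python
from h import *
import pickle
w,a=pickle.load(open('d.pkl','rb'))
f=lambda u,v,z:px2w(w,(u/1.5,v/1.5),z)[:2].round(1)
C=f(390.5,114,6);E=f(760,114.5,6);print('corner',C,E)
d=E-C;print('yaw',np.degrees(np.arctan2(d[1],d[0])))
R_=f(660,411.5,6);R2=f(750,413.5,6);y=np.radians(9.2);n=np.array([-np.sin(y),np.cos(y)]);x=np.array([np.cos(y),np.sin(y)])
print('width',(C-R_)@n,(C-R2)@n)
O=C-95*n+175*x;print('dock origin',O)
for h in (90,93,96):
    p,q=f(324.5,224.5,h+12),f(585.5,222,h+12);d=q-p
    print(h,p,q,np.hypot(*d),np.degrees(np.arctan2(d[1],d[0])),'tray centre',(p+q)/2-50*n,'in dock',((p+q)/2-50*n-O)@x,((p+q)/2-50*n-O)@n)
r_,t,K=cam(w);print((-r_.T@t))
```

```text
corner [ 445.9 -101.8] [646.5 -69.3]
yaw 9.202752456241459
width 188.6430170026829 189.5650772503199
dock origin [ 633.83755922 -167.59873734]
90 [ 427.9 -150.5] [ 525.4 -133.3] 99.00550489745507 10.004627406645959 tray centre [ 484.64405938 -191.25681325] in dock -151.05679547544818 0.49948924904925346
93 [ 428.3 -149.9] [ 524. -133.] 97.18075941255037 10.014810485661853 tray centre [ 484.14405938 -190.80681325] in dock -151.47841707352333 1.0236411621780337
96 [ 428.6 -149.3] [ 522.6 -132.7] 95.45449177487669 10.014934016665496 tray centre [ 483.59405938 -190.35681325] in dock -151.94939548485212 1.5557871346913683
[ 446.63933455 -117.59348494  271.08810215]
```

Request:
{"api": "apply_moves", "payload": {
  "series": [
    [0, [0, 0, -0.02], -0.005],
    [0, [0, 0, -0.045], -0.01],
    [0, [0, 0, -0.065], -0.01],
    [0, [0, 0, -0.07], -0.01],
    [0, [0, 0, -0.07], -0.01]
  ]
}}

```text
time: 8.22
tool_pos: [456.7, -195.1, 69.4]
tcp_rot: [-179.1, -0.4, 98.7]
ft_force: [0.7, -0.5, -6.1]
finger_gap: 12.1
```

Request:
{"api": "apply_moves", "payload": {
  "series": [
    [0, [0, 0, -0.004], 0],
    [0, [0, 0, -0.008], 0],
    [0, [0, 0, -0.011], 0],
    [0, [0, 0, -0.012], 0],
    [0, [0, 0, -0.012], 0]
  ]
}}

```text
time: 8.85
tool_pos: [456.7, -195.1, 57.3]
tcp_rot: [-179.1, -0.4, 98.7]
ft_force: [-0.7, 0.4, -6.0]
finger_gap: 12.0
```

Request:
{"api": "apply_moves", "payload": {
  "series": [
    [0, [0, 0, -0.001], 0],
    [0, [0, 0, -0.002], 0],
    [0, [0, 0, -0.003], 0],
    [0, [0, 0, -0.003], 0]
  ]
}}

```text
time: 9.35
tool_pos: [456.8, -195.2, 54.5]
tcp_rot: [-179.1, -0.4, 98.7]
ft_force: [-0.7, 0.4, -3.6]
finger_gap: 12.3
```

Request:
{"api": "apply_moves", "payload": {
  "series": [
    [0, [0, 0, -0.0005], 0],
    [0, [0, 0, -0.001], 0],
    [0, [0, 0, -0.001], 0]
  ]
}}

```text
time: 9.72
tool_pos: [457.1, -195.4, 54.1]
tcp_rot: [-179.2, -0.4, 98.7]
ft_force: [-4.0, 2.8, 4.7]
finger_gap: 11.8
```

Request:
{"api": "apply_moves", "payload": {
  "series": [
    [0.3, [0, 0, 0], 0],
    [0.3, [0, 0, 0], 0],
    [0.3, [0, 0, 0], 0],
    [0.3, [0, 0, 0], 0]
  ]
}}

```text
time: 10.22
tool_pos: [457.2, -195.5, 54.1]
tcp_rot: [-179.2, -0.4, 98.7]
ft_force: [0.6, -0.2, -0.5]
finger_gap: 25.7
```

Run:
```python
from h import *
import pickle
s=sense();print(s['tool_pos'],s['tcp_rot'],s['ft_force'],s['finger_gap'])
w=snap('wrist','w5');a=snap('scene','s5');pickle.dump((w,a),open('e.pkl','wb'))
cv2.imwrite('pics/w5b.png',cv2.resize(w['color'],None,fx=1.5,fy=1.5,interpolation=2))
cv2.imwrite('pics/s5b.png',cv2.resize(a['color'][90:270,130:310],None,fx=3.2,fy=3.2,interpolation=2))
```

```text
[ 457.17774235 -195.45481719   54.11567901] [-179.16487271   -0.35749067   98.69023191] [ 0.57857706 -0.1807985  -0.50317989] 25.707139290446673
```

View pics/w5b.png

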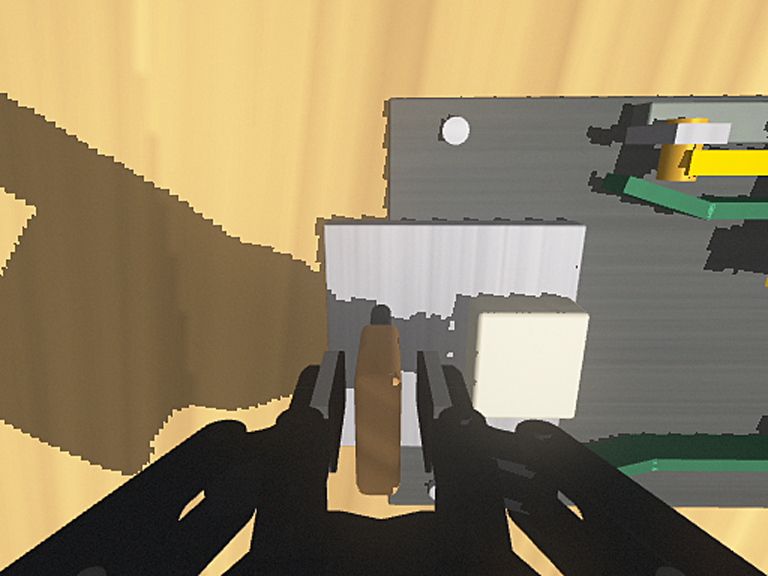

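View pics/s5b.png

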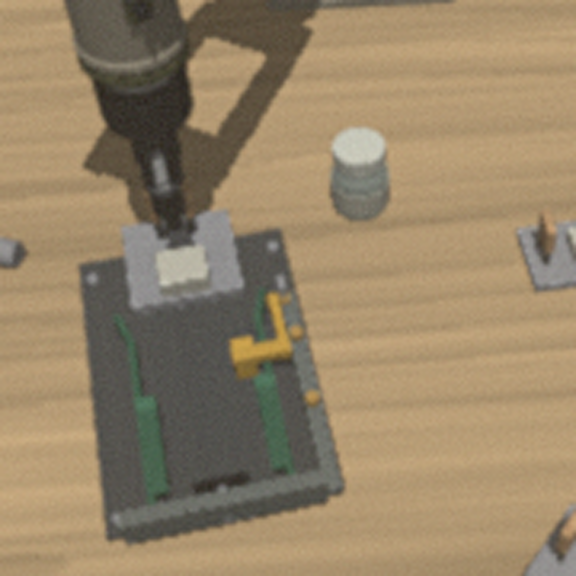

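Run:
```python
from h import *
import pickle
w,a=pickle.load(open('e.pkl','rb'))
f=lambda u,v,z:px2w(w,(u/1.5,v/1.5),z)[:2].round(2)
C=f(388.5,98,6);E=f(760,97,6);d=E-C;print('dock',C,E,'yaw',np.degrees(np.arctan2(d[1],d[0])))
C2=f(392,503.5,6);print('width from front corners',np.hypot(*(C-C2)));C3=f(720,507,6)
y=np.radians(9.2);n=np.array([-np.sin(y),np.cos(y)]);x=np.array([np.cos(y),np.sin(y)])
mid=(C+C2)/2;O=mid+175*x;print('O',O,C-95*n+175*x,(C-C3)@n)
p,q=f(324.5,225,18),f(585.5,224.5,18);d=q-p;print(np.hypot(*d),'trayyaw',np.degrees(np.arctan2(d[1],d[0])))
P=(p+q)/2-50*n;print('tray in dock',(P-O)@x,(P-O)@n)
tl=[f(479,313,38),f(589,312,38)];d=tl[1]-tl[0];print('tile yaw',np.degrees(np.arctan2(d[1],d[0])))
# guide wall bend points inner, top z 29
print('wall bends',[((f(*c,29)-O)@x,(f(*c,29)-O)@n) for c in [(710,211+7),(655,462)]])
```

```text
dock [ 445.93 -101.58] [581.62 -80.51] yaw 8.82642217327701
width from front corners 188.59751482986195
O [ 634.42384639 -166.57579215] [ 633.86755922 -167.37873734] 189.85434410212105
98.56524438157699 trayyaw 9.006473290207886
tray in dock -150.85835081298302 -1.394547892947194
tile yaw 9.625418900838833
wall bends [(np.float64(-63.5486720656475), np.float64(52.430481131393485)), (np.float64(-64.33571777243023), np.float64(-50.00134087258843))]
```

Request:
{"api": "apply_moves", "payload": {
  "series": [
    [0, [0, 0, 0], 0],
    [0, [0, 0, 0], 0],
    [0, [0, 0, 0], 0],
    [0, [0, 0, 0], 0]
  ],
  "grip_force": 50
}}

```text
time: 10.82
tool_pos: [457.4, -195.4, 54.5]
tcp_rot: [-179.2, -0.4, 98.7]
ft_force: [-2.7, 1.3, 5.5]
finger_gap: 12.6
```

Request:
{"api": "apply_moves", "payload": {
  "series": [
    [0, [0.006, 0.001, 0.0005], 0],
    [0, [0.012, 0.002, 0.0005], 0],
    [0, [0.018, 0.003, 0.0005], 0],
    [0, [0.024, 0.004, 0.0005], 0],
    [0, [0.03, 0.005, 0.0005], 0]
  ]
}}

```text
time: 11.45
tool_pos: [487.7, -190.3, 54.8]
tcp_rot: [-179.2, -0.4, 98.7]
ft_force: [-3.2, -1.0, 0.2]
finger_gap: 12.6
```

Request:
{"api": "apply_moves", "payload": {
  "series": [
    [0, [0.005, 0.0008, 0], 0],
    [0, [0.01, 0.0016, 0], 0],
    [0, [0.015, 0.0024, 0], 0],
    [0, [0.02, 0.0032, 0], 0]
  ]
}}

```text
time: 11.95
tool_pos: [508.0, -187.0, 54.8]
tcp_rot: [-179.2, -0.4, 98.7]
ft_force: [-4.4, -0.3, 2.3]
finger_gap: 12.7
```

Request:
{"api": "apply_moves", "payload": {
  "series": [
    [0, [0.004, 0.0006, 0.0002], 0],
    [0, [0.008, 0.0013, 0.0003], 0],
    [0, [0.012, 0.0019, 0.0003], 0],
    [0, [0.016, 0.0026, 0.0003], 0],
    [0, [0.02, 0.0032, 0.0003], 0]
  ]
}}

```text
time: 12.58
tool_pos: [528.1, -183.7, 54.9]
tcp_rot: [-179.2, -0.4, 98.7]
ft_force: [-1.7, 0.2, -2.0]
finger_gap: 12.4
```

Run:
```python
from h import *
import pickle
s=sense();print(s['tool_pos'],s['tcp_rot'],s['ft_force'],s['finger_gap'])
w=snap('wrist','w6');a=snap('scene','s6');pickle.dump((w,a),open('f.pkl','wb'))
cv2.imwrite('pics/w6b.png',cv2.resize(w['color'],None,fx=1.5,fy=1.5,interpolation=2))
```

```text
[ 528.13438295 -183.657585     54.87233511] [-179.159771     -0.38138084   98.695763  ] [-1.66703915  0.16671446 -2.03495634] 12.423537965643316
```

View pics/w6b.png

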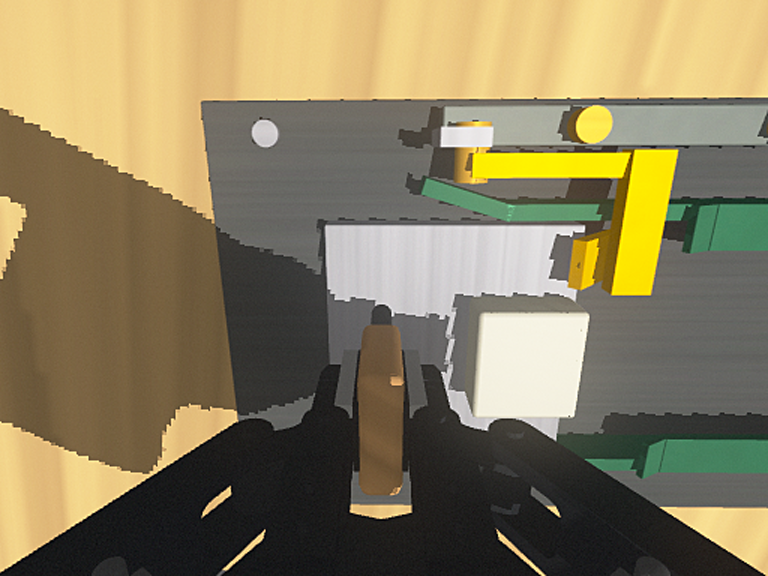

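Request:
{"api": "apply_moves", "payload": {
  "series": [
    [0, [0.002, 0.0003, -0.0002], 0],
    [0, [0.004, 0.0006, -0.0002], 0],
    [0, [0.006, 0.001, -0.0002], 0],
    [0, [0.008, 0.0013, -0.0002], 0],
    [0, [0.01, 0.0016, -0.0002], 0]
  ]
}}

```text
time: 13.3
tool_pos: [538.0, -182.2, 54.9]
tcp_rot: [-179.1, -0.4, 98.7]
ft_force: [-6.3, -0.4, 1.6]
finger_gap: 12.7
```

Request:
{"api": "apply_moves", "payload": {
  "series": [
    [0, [0.002, 0.0003, 0], 0],
    [0, [0.004, 0.0006, 0], 0],
    [0, [0.006, 0.001, 0], 0],
    [0, [0.008, 0.0013, 0], 0],
    [0, [0.01, 0.0016, 0], 0]
  ]
}}

```text
time: 13.92
tool_pos: [548.0, -180.7, 54.9]
tcp_rot: [-179.1, -0.4, 98.7]
ft_force: [-3.5, -0.4, 0.2]
finger_gap: 12.5
```

Run:
```python
from h import *
import pickle
s=sense();print(s['tool_pos'],s['tcp_rot'],s['ft_force'],s['finger_gap'])
w=snap('wrist','w7');a=snap('scene','s7')
cv2.imwrite('pics/w7b.png',np.vstack([w['color'],]))
```

```text
[ 547.98967032 -180.70815779   54.89331074] [-179.12018616   -0.36817482   98.69675634] [-3.45942894 -0.36377079  0.19502709] 12.484794520337385
```

View pics/w7b.png

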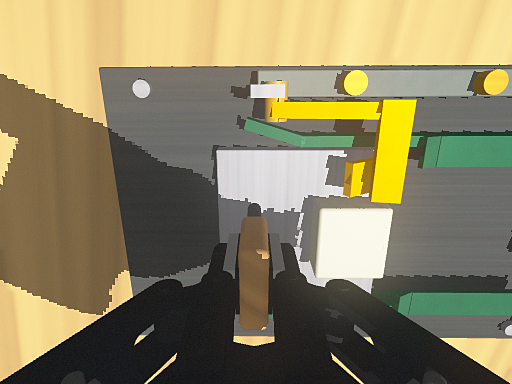

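Request:
{"api": "apply_moves", "payload": {
  "series": [
    [0, [0.004, 0.0006, 0], 0],
    [0, [0.008, 0.0013, 0], 0],
    [0, [0.012, 0.0019, 0], 0],
    [0, [0.016, 0.0026, 0], 0],
    [0, [0.02, 0.0032, 0], 0]
  ]
}}

```text
time: 14.65
tool_pos: [568.6, -177.4, 54.9]
tcp_rot: [-179.1, -0.4, 98.7]
ft_force: [-4.2, -0.4, 0.4]
finger_gap: 12.7
```

Request:
{"api": "apply_moves", "payload": {
  "series": [
    [0, [0.004, 0.0006, 0], 0],
    [0, [0.008, 0.0013, 0], 0],
    [0, [0.012, 0.0019, 0], 0],
    [0, [0.016, 0.0026, 0], 0],
    [0, [0.02, 0.0032, 0], 0]
  ]
}}

```text
time: 15.28
tool_pos: [588.8, -174.1, 54.9]
tcp_rot: [-179.1, -0.4, 98.7]
ft_force: [-3.9, -1.4, 0.5]
finger_gap: 12.4
```

Request:
{"api": "apply_moves", "payload": {
  "series": [
    [0, [0.004, 0.0006, 0], 0],
    [0, [0.008, 0.0013, 0], 0],
    [0, [0.012, 0.0019, 0], 0],
    [0, [0.016, 0.0026, 0], 0],
    [0, [0.02, 0.0032, 0], 0]
  ]
}}

```text
time: 15.9
tool_pos: [609.1, -170.9, 54.9]
tcp_rot: [-179.1, -0.4, 98.7]
ft_force: [-3.5, -1.0, 0.6]
finger_gap: 12.4
```

Run:
```python
from h import *
s=sense();print(s['tool_pos'],s['tcp_rot'],s['ft_force'],s['finger_gap'])
w=snap('wrist','w8');a=snap('scene','s8')
cv2.imwrite('pics/w8b.png',np.hstack([w['color'][:300,80:],cv2.resize(a['color'][150:270,140:260],(300,300))]))
```

```text
[ 609.0748238  -170.89885527   54.86194822] [-179.14774093   -0.36576117   98.70621141] [-3.54276743 -0.99571367  0.64025853] 12.360327638302987
```

View pics/w8b.png

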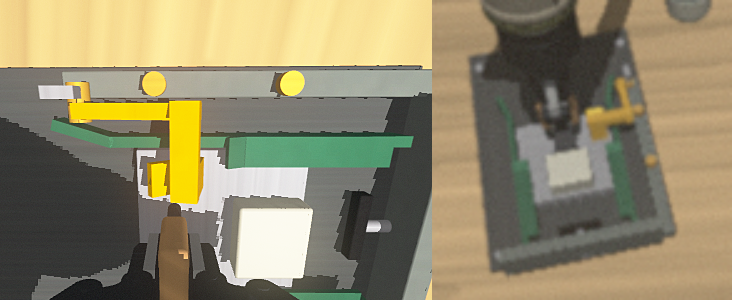

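Request:
{"api": "apply_moves", "payload": {
  "series": [
    [0, [0.0025, 0.0004, 0], 0],
    [0, [0.005, 0.0008, 0], 0],
    [0, [0.0075, 0.0012, 0], 0],
    [0, [0.01, 0.0016, 0], 0]
  ]
}}

```text
time: 16.5
tool_pos: [619.6, -169.2, 54.8]
tcp_rot: [-179.2, -0.4, 98.7]
ft_force: [-3.4, -0.5, 0.0]
finger_gap: 12.3
```

Request:
{"api": "apply_moves", "payload": {
  "series": [
    [0, [0.001, 0.0002, 0], 0],
    [0, [0.002, 0.0003, 0], 0],
    [0, [0.003, 0.0005, 0], 0]
  ]
}}

```text
time: 16.88
tool_pos: [622.7, -168.7, 54.8]
tcp_rot: [-179.2, -0.4, 98.7]
ft_force: [-3.7, -0.7, -0.3]
finger_gap: 12.1
```

Request:
{"api": "apply_moves", "payload": {
  "series": [
    [0, [0.001, 0.0002, 0], 0],
    [0, [0.002, 0.0003, 0], 0],
    [0, [0.003, 0.0005, 0], 0]
  ]
}}

```text
time: 17.25
tool_pos: [625.7, -168.2, 54.8]
tcp_rot: [-179.2, -0.4, 98.7]
ft_force: [-4.5, -1.2, 1.0]
finger_gap: 12.4
```

Request:
{"api": "apply_moves", "payload": {
  "series": [
    [0, [0.001, 0.0002, 0], 0],
    [0, [0.002, 0.0003, 0], 0],
    [0, [0.002, 0.0003, 0], 0]
  ]
}}

```text
time: 17.62
tool_pos: [627.9, -167.8, 54.7]
tcp_rot: [-179.2, -0.4, 98.7]
ft_force: [-2.8, -0.2, -1.4]
finger_gap: 12.4
```

Request:
{"api": "apply_moves", "payload": {
  "series": [
    [0, [0.001, 0.0002, 0], 0],
    [0, [0.002, 0.0003, 0], 0],
    [0, [0.002, 0.0003, 0], 0]
  ]
}}

```text
time: 18.0
tool_pos: [630.0, -167.5, 54.8]
tcp_rot: [-179.2, -0.4, 98.7]
ft_force: [-3.3, -0.8, -0.9]
finger_gap: 12.1
```

Run:
```python
from h import *
w=snap('wrist','w9')
cv2.imwrite('pics/w9b.png',cv2.resize(w['color'][70:270,190:480],None,fx=2.7,fy=2.7,interpolation=2))
```

```text
(no output)
```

View pics/w9b.png

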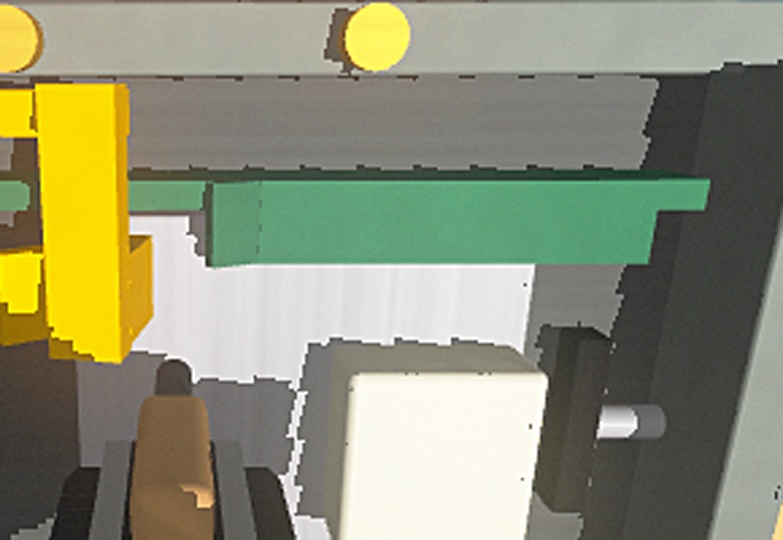

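Request:
{"api": "apply_moves", "payload": {
  "series": [
    [0, [0.001, 0.0002, 0], 0],
    [0, [0.002, 0.0003, 0], 0],
    [0, [0.002, 0.0003, 0], 0]
  ]
}}

```text
time: 18.42
tool_pos: [632.2, -167.2, 54.7]
tcp_rot: [-179.2, -0.4, 98.7]
ft_force: [-3.0, -0.2, -0.3]
finger_gap: 12.4
```

Request:
{"api": "apply_moves", "payload": {
  "series": [
    [0, [0.001, 0.0002, 0], 0],
    [0, [0.002, 0.0003, 0], 0],
    [0, [0.002, 0.0003, 0], 0]
  ]
}}

```text
time: 18.8
tool_pos: [634.3, -166.8, 54.7]
tcp_rot: [-179.2, -0.4, 98.7]
ft_force: [-3.0, -0.3, -0.3]
finger_gap: 12.3
```

Request:
{"api": "apply_moves", "payload": {
  "series": [
    [0, [0.001, 0.0002, 0], 0],
    [0, [0.0015, 0.0002, 0], 0],
    [0, [0.0015, 0.0002, 0], 0]
  ]
}}

```text
time: 19.18
tool_pos: [635.9, -166.6, 54.7]
tcp_rot: [-179.3, -0.4, 98.7]
ft_force: [-3.3, -1.2, -0.4]
finger_gap: 12.3
```

Request:
{"api": "apply_moves", "payload": {
  "series": [
    [0, [0.001, 0.0002, 0], 0],
    [0, [0.0015, 0.0002, 0], 0],
    [0, [0.0015, 0.0002, 0], 0]
  ]
}}

```text
time: 19.55
tool_pos: [637.5, -166.3, 54.7]
tcp_rot: [-179.3, -0.4, 98.7]
ft_force: [-3.0, -0.4, -0.7]
finger_gap: 12.3
```

Run:
```python
from h import *
w=snap('wrist','w10')
cv2.imwrite('pics/w10b.png',cv2.resize(w['color'][70:270,190:480],None,fx=2.7,fy=2.7,interpolation=2))
```

```text
(no output)
```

View pics/w10b.png

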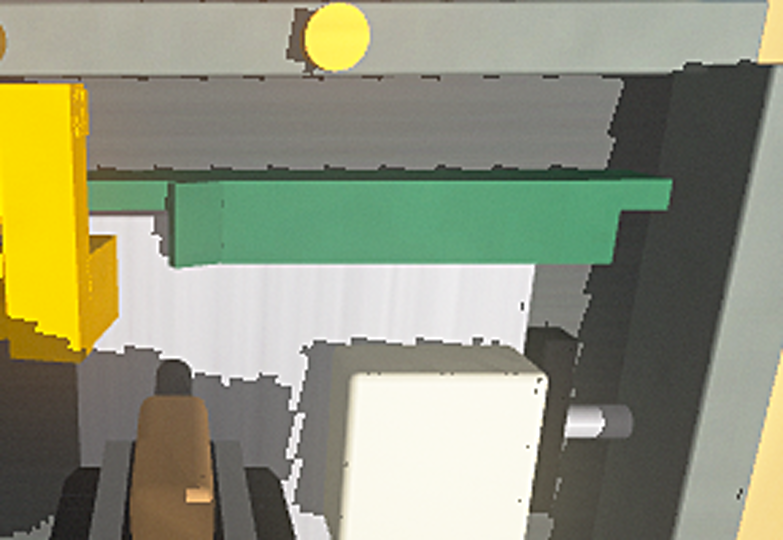

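Request:
{"api": "apply_moves", "payload": {
  "series": [
    [0, [0.001, 0.0002, 0], 0],
    [0, [0.0015, 0.0002, 0], 0],
    [0, [0.0015, 0.0002, 0], 0]
  ]
}}

```text
time: 19.98
tool_pos: [639.0, -166.1, 54.7]
tcp_rot: [-179.3, -0.4, 98.7]
ft_force: [-2.8, -0.9, -0.2]
finger_gap: 12.7
```

Request:
{"api": "apply_moves", "payload": {
  "series": [
    [0, [0.001, 0.0002, 0], 0],
    [0, [0.0015, 0.0002, 0], 0],
    [0, [0.0015, 0.0002, 0], 0]
  ]
}}

```text
time: 20.35
tool_pos: [640.6, -165.9, 54.7]
tcp_rot: [-179.3, -0.4, 98.7]
ft_force: [-3.5, -0.3, -0.8]
finger_gap: 12.5
```

Request:
{"api": "apply_moves", "payload": {
  "series": [
    [0, [0.001, 0.0002, 0], 0],
    [0, [0.0015, 0.0002, 0], 0],
    [0, [0.0015, 0.0002, 0], 0]
  ]
}}

```text
time: 20.72
tool_pos: [641.9, -165.7, 54.8]
tcp_rot: [-179.2, -0.4, 98.7]
ft_force: [-5.6, -0.5, 1.2]
finger_gap: 12.3
```

Request:
{"api": "apply_moves", "payload": {
  "series": [
    [0, [0.001, 0.0002, 0], 0],
    [0, [0.0015, 0.0002, 0], 0],
    [0, [0.0015, 0.0002, 0], 0]
  ]
}}

```text
time: 21.1
tool_pos: [642.3, -165.7, 54.9]
tcp_rot: [-179.1, -0.4, 98.7]
ft_force: [-10.8, -0.3, 5.0]
finger_gap: 12.1
```

Request:
{"api": "apply_moves", "payload": {
  "series": [
    [0, [0.001, 0.0002, 0], 0],
    [0, [0.0018, 0.0003, 0], 0],
    [0, [0.0018, 0.0003, 0], 0]
  ]
}}

```text
time: 21.48
tool_pos: [643.1, -165.6, 55.1]
tcp_rot: [-179.0, -0.4, 98.7]
ft_force: [-11.4, -1.1, 6.1]
finger_gap: 12.4
```

Request:
{"api": "apply_moves", "payload": {
  "series": [
    [0, [0.001, 0.0002, 0.0002], 0],
    [0, [0.0018, 0.0003, 0.0002], 0],
    [0, [0.0018, 0.0003, 0.0002], 0]
  ]
}}

```text
time: 21.85
tool_pos: [643.7, -165.5, 55.3]
tcp_rot: [-178.8, -0.4, 98.7]
ft_force: [-11.2, -0.6, 4.6]
finger_gap: 12.4
```

Request:
{"api": "apply_moves", "payload": {
  "series": [
    [0, [0.001, 0.0002, 0.0002], 0],
    [0, [0.0018, 0.0003, 0.0002], 0],
    [0, [0.0018, 0.0003, 0.0002], 0]
  ]
}}

```text
time: 22.22
tool_pos: [644.3, -165.4, 55.5]
tcp_rot: [-178.7, -0.4, 98.7]
ft_force: [-10.7, -0.3, 5.1]
finger_gap: 12.3
```

Run:
```python
from h import *
w=snap('wrist','w11')
cv2.imwrite('pics/w11b.png',cv2.resize(w['color'][70:270,150:440],None,fx=2.7,fy=2.7,interpolation=2))
```

```text
(no output)
```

View pics/w11b.png

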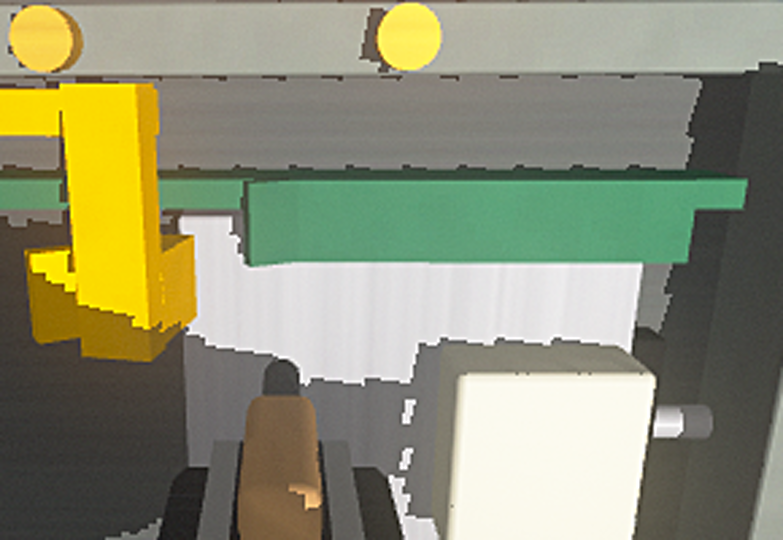

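Request:
{"api": "apply_moves", "payload": {
  "series": [
    [0, [0.001, 0.0002, 0], 0],
    [0, [0.002, 0.0003, 0], 0],
    [0, [0.002, 0.0003, 0], 0]
  ]
}}

```text
time: 22.65
tool_pos: [645.1, -165.3, 55.7]
tcp_rot: [-178.5, -0.5, 98.7]
ft_force: [-10.5, 0.1, 6.0]
finger_gap: 12.3
```

Request:
{"api": "apply_moves", "payload": {
  "series": [
    [0, [0.001, 0.0002, 0], 0],
    [0, [0.002, 0.0003, 0], 0],
    [0, [0.002, 0.0003, 0], 0]
  ]
}}

```text
time: 23.02
tool_pos: [645.9, -165.2, 55.9]
tcp_rot: [-178.3, -0.5, 98.7]
ft_force: [-12.1, -0.9, 6.8]
finger_gap: 12.7
```

Run:
```python
from h import *
w=snap('wrist','w12')
cv2.imwrite('pics/w12b.png',cv2.resize(w['color'][70:270,150:440],None,fx=2.7,fy=2.7,interpolation=2))
```

```text
(no output)
```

View pics/w12b.png

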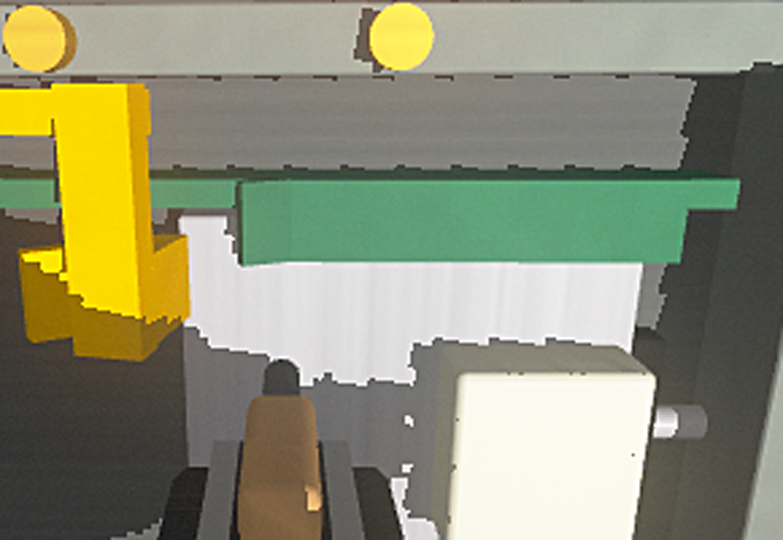

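Request:
{"api": "apply_moves", "payload": {
  "series": [
    [0, [0.001, 0.0002, 0], 0],
    [0, [0.002, 0.0003, 0], 0],
    [0, [0.002, 0.0003, 0], 0]
  ]
}}

```text
time: 23.45
tool_pos: [646.6, -165.1, 56.2]
tcp_rot: [-178.2, -0.5, 98.7]
ft_force: [-11.4, 0.5, 6.4]
finger_gap: 11.9
```

Run:
```python
from h import *
w=snap('wrist','w13')
cv2.imwrite('pics/w13b.png',cv2.resize(w['color'][70:270,150:440],None,fx=2.7,fy=2.7,interpolation=2))
```

```text
(no output)
```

View pics/w13b.png

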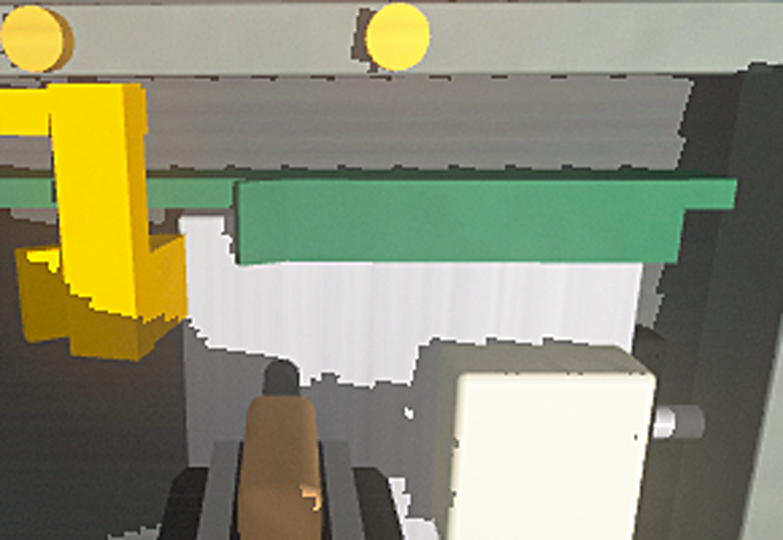

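Request:
{"api": "apply_moves", "payload": {
  "series": [
    [0, [0.001, 0.0002, 0], 0],
    [0, [0.002, 0.0003, 0], 0],
    [0, [0.002, 0.0003, 0], 0]
  ]
}}

```text
time: 23.88
tool_pos: [647.3, -165.0, 56.4]
tcp_rot: [-178.0, -0.5, 98.7]
ft_force: [-12.7, -0.4, 7.3]
finger_gap: 12.6
```

Run:
```python
from h import *
w=snap('wrist','w14')
cv2.imwrite('pics/w14b.png',cv2.resize(w['color'][70:270,150:440],None,fx=2.7,fy=2.7,interpolation=2))
```

```text
(no output)
```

View pics/w14b.png

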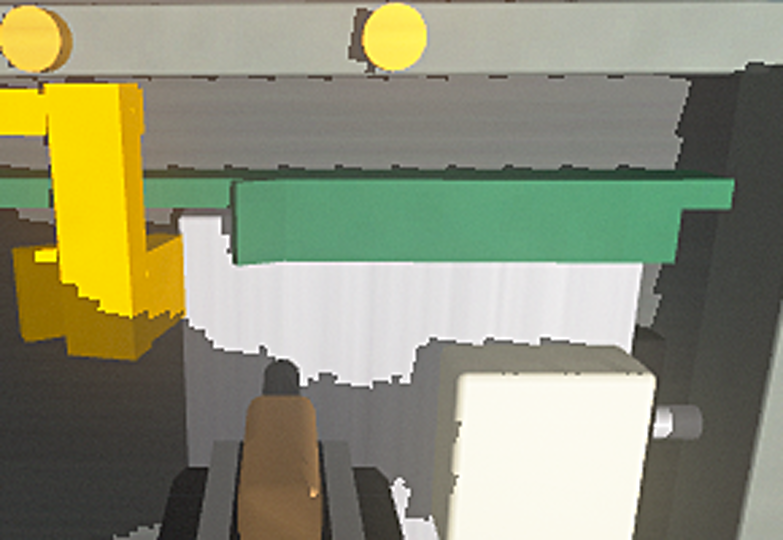

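Request:
{"api": "apply_moves", "payload": {
  "series": [
    [0, [0.001, 0.0002, 0], 0],
    [0, [0.002, 0.0003, 0], 0],
    [0, [0.002, 0.0003, 0], 0]
  ]
}}

```text
time: 24.3
tool_pos: [647.9, -164.9, 56.6]
tcp_rot: [-177.8, -0.6, 98.7]
ft_force: [-13.2, 0.2, 7.2]
finger_gap: 12.6
```

Run:
```python
from h import *
w=snap('wrist','w15')
cv2.imwrite('pics/w15b.png',cv2.resize(w['color'][70:270,150:440],None,fx=2.7,fy=2.7,interpolation=2))
```

```text
(no output)
```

View pics/w15b.png

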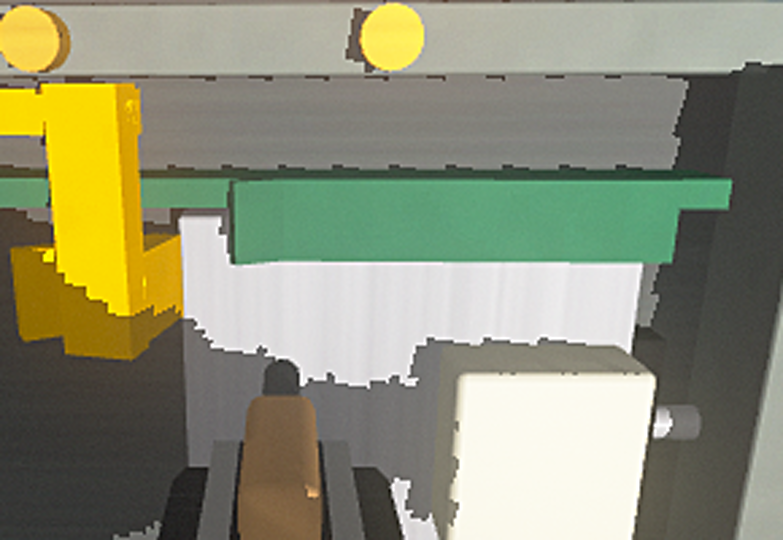

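Request:
{"api": "apply_moves", "payload": {
  "series": [
    [0, [0.001, 0.0002, 0], 0],
    [0, [0.002, 0.0003, 0], 0],
    [0, [0.002, 0.0003, 0], 0]
  ]
}}

```text
time: 24.72
tool_pos: [647.9, -164.9, 56.8]
tcp_rot: [-177.6, -0.6, 98.7]
ft_force: [-15.9, -0.2, 8.9]
finger_gap: 12.6
```

Run:
```python
from h import *
w=snap('wrist','w16');a=snap('scene','s16')
cv2.imwrite('pics/w16b.png',cv2.resize(w['color'][70:270,150:440],None,fx=2.7,fy=2.7,interpolation=2))
cv2.imwrite('pics/s16b.png',cv2.resize(a['color'][150:270,140:260],None,fx=5,fy=5,interpolation=2))
```

```text
(no output)
```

View pics/w16b.png

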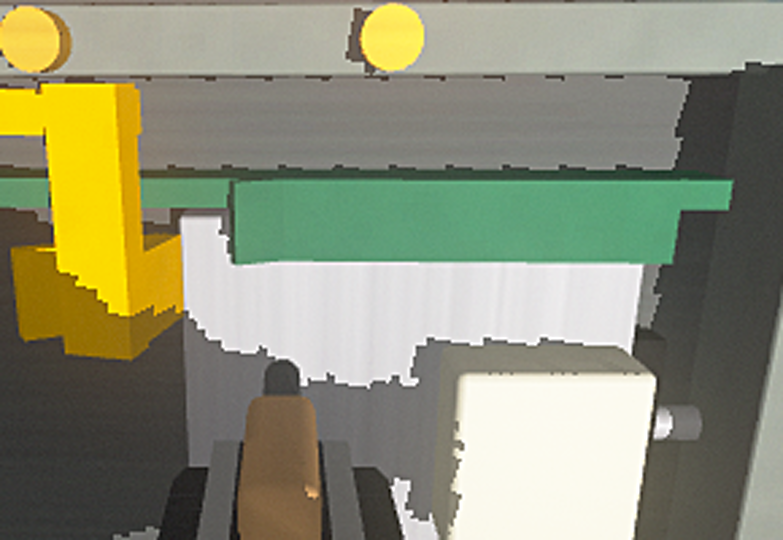

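View pics/s16b.png

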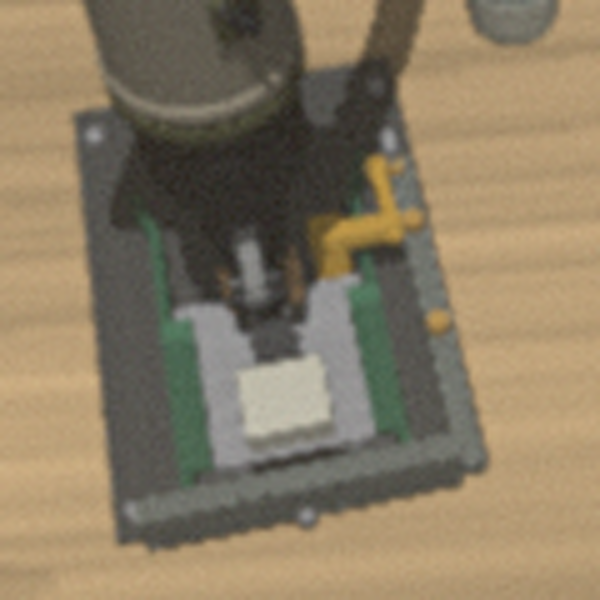

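Request:
{"api": "apply_moves", "payload": {
  "series": [
    [0, [0.0005, 0.0001, -0.001], 0],
    [0, [0.0005, 0.0001, -0.002], 0],
    [0, [0.0005, 0.0001, -0.002], 0]
  ]
}}

```text
time: 25.2
tool_pos: [647.9, -164.9, 56.7]
tcp_rot: [-177.5, -0.6, 98.7]
ft_force: [-16.2, 2.0, 15.3]
finger_gap: 12.1
```

Request:
{"api": "apply_moves", "payload": {
  "series": [
    [0, [0.0005, 0.0001, -0.001], 0],
    [0, [0.0005, 0.0001, -0.002], 0],
    [0, [0.0005, 0.0001, -0.002], 0]
  ]
}}

```text
time: 25.58
tool_pos: [647.9, -165.0, 56.7]
tcp_rot: [-177.4, -0.6, 98.7]
ft_force: [-17.2, 2.0, 15.3]
finger_gap: 12.3
```

Run:
```python
from h import *
s=sense();print(s['tool_pos'],s['tcp_rot'],s['ft_force'],s['wrist_torque'],s['joint_pos'])
```

```text
[ 647.89834472 -164.95687902   56.74667694] [-177.41767899   -0.59111355   98.71917335] [-17.22851412   2.01587837  15.3232647 ] [0.08351944 1.68119774 0.06178343] [-18.33238357  28.58348604  79.69362386  -0.67327869  74.29253218
 -26.8680675 ]
```

Request:
{"api": "apply_moves", "payload": {
  "series": [
    [0.3, [0, 0, 0], 0],
    [0.5, [0, 0, 0], 0],
    [0.5, [0, 0, 0], 0],
    [0.5, [0, 0, 0], 0]
  ]
}}

```text
time: 26.08
tool_pos: [648.3, -164.9, 56.9]
tcp_rot: [-177.5, -0.6, 98.7]
ft_force: [-0.3, 0.7, -0.9]
finger_gap: 43.0
```

Run:
```python
from h import *
s=sense();print(s['tool_pos'],s['tcp_rot'],s['ft_force'],s['wrist_torque'])
w=snap('wrist','w17')
cv2.imwrite('pics/w17b.png',cv2.resize(w['color'][70:270,150:440],None,fx=2.7,fy=2.7,interpolation=2))
```

```text
[ 648.28305335 -164.87929882   56.85894328] [-177.45618782   -0.58286305   98.72836682] [-0.31016731  0.67849794 -0.86024162] [ 6.43274942e-05  1.49150364e-02 -6.25138220e-03]
```

View pics/w17b.png

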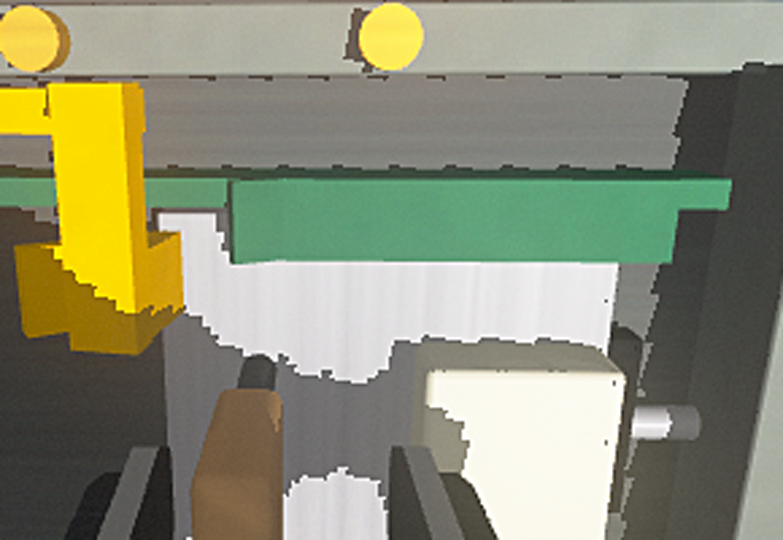

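Request:
{"api": "apply_moves", "payload": {
  "series": [
    [0.5, [0, 0, 0.03], 0],
    [0.5, [0, 0, 0.08], 0],
    [0.5, [0, 0, 0.14], 0]
  ]
}}

```text
time: 26.5
tool_pos: [647.3, -164.5, 196.7]
tcp_rot: [-177.3, -0.7, 98.7]
ft_force: [0.8, -1.1, -0.2]
finger_gap: 42.5
```

Request:
{"api": "apply_moves", "payload": {
  "series": [
    [0.5, [0, 0, 0], 0],
    [0.5, [0, 0, 0], 0]
  ]
}}

```text
time: 26.75
tool_pos: [647.5, -164.5, 196.8]
tcp_rot: [-177.3, -0.6, 98.7]
ft_force: [0.5, 0.5, -1.4]
finger_gap: 42.9
```

Request:
{"api": "apply_moves", "payload": {
  "series": [
    [0.5, [-0.0045, -0.0015, -0.03], 0],
    [0.5, [-0.0045, -0.0015, -0.07], 0],
    [0.5, [-0.0045, -0.0015, -0.11], 0],
    [0.5, [-0.0045, -0.0015, -0.135], 0],
    [0.5, [-0.0045, -0.0015, -0.138], 0]
  ]
}}

```text
time: 27.38
tool_pos: [639.4, -164.9, 53.6]
tcp_rot: [-176.9, -0.9, 98.7]
ft_force: [0.1, 0.1, 0.3]
finger_gap: 42.8
```

Run:
```python
from h import *
s=sense();print(s['tool_pos'],s['tcp_rot'],s['ft_force'],s['wrist_torque'])
w=snap('wrist','w18')
cv2.imwrite('pics/w18b.png',cv2.resize(w['color'][70:370,110:440],None,fx=2,fy=2,interpolation=2))
```

```text
[ 639.42832854 -164.85181395   53.56048327] [-176.90266043   -0.87669202   98.72237351] [0.1160803  0.07328305 0.27635608] [-0.02165449 -0.01835246  0.03479772]
```

View pics/w18b.png

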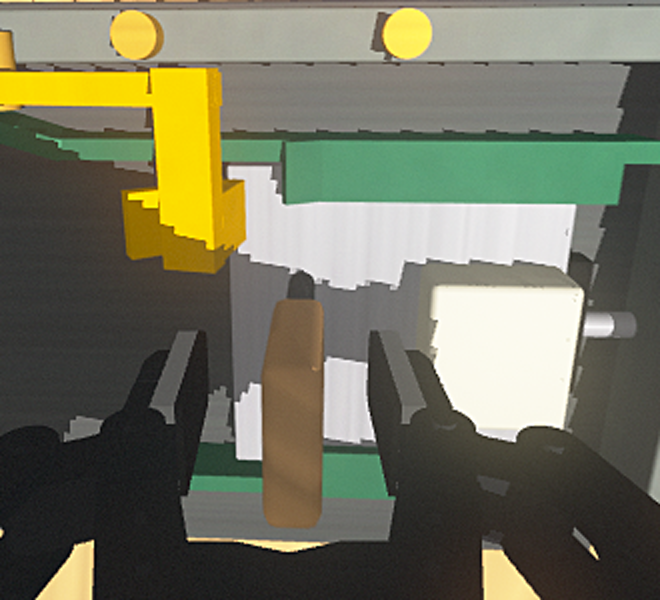

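Request:
{"api": "apply_moves", "payload": {
  "series": [
    [0.4, [0, 0, 0.003], 0],
    [0, [0, 0, 0.003], 0],
    [0, [0, 0, 0.003], 0],
    [0, [0, 0, 0.003], 0],
    [0, [0, 0, 0.003], 0]
  ],
  "grip_force": 30
}}

```text
time: 28.05
tool_pos: [641.9, -165.6, 60.8]
tcp_rot: [-177.2, -0.7, 98.7]
ft_force: [-3.7, 0.4, 5.1]
finger_gap: 13.2
```

Request:
{"api": "apply_moves", "payload": {
  "series": [
    [0, [0, 0, -0.002], 0],
    [0, [0, 0, -0.003], 0]
  ]
}}

```text
time: 28.3
tool_pos: [641.8, -165.8, 60.5]
tcp_rot: [-177.2, -0.7, 98.7]
ft_force: [-14.5, 3.2, 17.3]
finger_gap: 13.2
```

Request:
{"api": "apply_moves", "payload": {
  "series": [
    [0, [0, 0, -0.003], 0],
    [0, [0, 0, -0.004], 0]
  ]
}}

```text
time: 28.55
tool_pos: [641.7, -165.9, 60.2]
tcp_rot: [-177.2, -0.7, 98.7]
ft_force: [-18.8, 3.7, 26.6]
finger_gap: 12.7
```

Request:
{"api": "apply_moves", "payload": {
  "series": [
    [0, [-0.001, 0, 0.0015], 0],
    [0.5, [-0.001, 0, 0.002], 0],
    [0.5, [-0.001, 0, 0.002], 0],
    [0.5, [-0.001, 0, 0.002], 0]
  ]
}}

```text
time: 29.05
tool_pos: [640.6, -166.0, 62.0]
tcp_rot: [-177.2, -0.7, 98.7]
ft_force: [0.8, -0.5, -0.3]
finger_gap: 42.8
```

Request:
{"api": "apply_moves", "payload": {
  "series": [
    [0.5, [0, 0, 0.03], 0],
    [0.5, [0, 0, 0.085], 0],
    [0.5, [0, 0, 0.145], 0],
    [0.5, [0, 0, 0.145], 0]
  ]
}}

```text
time: 29.55
tool_pos: [644.0, -167.2, 214.9]
tcp_rot: [-177.8, -0.4, 98.7]
ft_force: [0.1, -1.2, -1.0]
finger_gap: 42.7
```

Request:
{"api": "apply_moves", "payload": {
  "series": [
    [0.5, [0, 0, 0.04], 0],
    [0.5, [0, 0, 0.1], 0],
    [0.5, [0, 0, 0.1], 0]
  ]
}}

```text
time: 29.92
tool_pos: [646.2, -167.9, 321.6]
tcp_rot: [-178.3, -0.1, 98.7]
ft_force: [-0.5, 0.7, -0.2]
finger_gap: 42.4
```

Request:
{"api": "apply_moves", "payload": {
  "series": [
    [0.5, [0, 0, 0.04], 0],
    [0.5, [0, 0, 0.1], 0],
    [0.5, [0, 0, 0.1], 0]
  ]
}}

```text
time: 30.3
tool_pos: [647.4, -168.4, 427.4]
tcp_rot: [-178.8, 0.2, 98.7]
ft_force: [0.0, 0.6, 0.2]
finger_gap: 42.7
```

Request:
{"api": "apply_moves", "payload": {
  "series": [
    [0.5, [0, 0, -0.03], 0],
    [0.5, [0, 0, -0.085], 0],
    [0.5, [0, 0, -0.13], 0],
    [0.5, [0, 0, -0.16], 0],
    [0.5, [0, 0, -0.175], 0]
  ]
}}

```text
time: 30.92
tool_pos: [645.7, -167.8, 247.5]
tcp_rot: [-178.5, -0.0, 98.7]
ft_force: [-1.3, -0.4, 1.0]
finger_gap: 42.6
```

Request:
{"api": "apply_moves", "payload": {
  "series": [
    [0.5, [0, 0, -0.005], 0],
    [0.5, [0, 0, 0.02], 0],
    [0.5, [0, 0, 0.08], 0],
    [0.5, [0, 0, 0.08], 0]
  ]
}}

```text
time: 31.42
tool_pos: [648.3, -168.7, 336.4]
tcp_rot: [-179.2, 0.3, 98.7]
ft_force: [1.0, 0.2, 0.5]
finger_gap: 42.6
```

Request:
{"api": "apply_moves", "payload": {
  "series": [
    [0.5, [0, 0, 0.04], 0],
    [0.5, [0, 0, 0.1], 0],
    [0.5, [0, 0, 0.1], 0]
  ]
}}

```text
time: 31.8
tool_pos: [649.6, -169.1, 445.1]
tcp_rot: [-179.9, 0.7, 98.7]
ft_force: [1.0, -0.0, 0.4]
finger_gap: 42.5
```

Request:
{"api": "apply_moves", "payload": {
  "series": [
    [0.5, [0, 0, -0.04], 0],
    [0.5, [0, 0, -0.1], 0],
    [0.5, [0, 0, -0.15], 0],
    [0.5, [0, 0, -0.18], 0],
    [0.5, [0, 0, -0.19], 0]
  ]
}}

```text
time: 32.42
tool_pos: [648.3, -168.7, 251.9]
tcp_rot: [-179.6, 0.6, 98.7]
ft_force: [-0.3, 0.9, -0.7]
finger_gap: 42.7
```

Request:
{"api": "apply_moves", "payload": {
  "series": [
    [0.5, [0, 0, 0], 0],
    [0.5, [0, 0, 0.03], 0],
    [0.5, [0, 0, 0.09], 0],
    [0.5, [0, 0, 0.09], 0]
  ]
}}

```text
time: 32.92
tool_pos: [651.0, -169.6, 352.3]
tcp_rot: [179.6, 1.0, 98.7]
ft_force: [-0.1, 0.6, -0.4]
finger_gap: 42.7
```

Request:
{"api": "apply_moves", "payload": {
  "series": [
    [0.5, [0, 0, 0.04], 0],
    [0.5, [0, 0, 0.1], 0],
    [0.5, [0, 0, 0.1], 0]
  ]
}}

```text
time: 33.3
tool_pos: [652.1, -169.9, 462.3]
tcp_rot: [178.8, 1.4, 98.7]
ft_force: [-0.2, -0.3, 0.1]
finger_gap: 42.8
```

Request:
{"api": "apply_moves", "payload": {
  "series": [
    [0.5, [-0.002, 0.001, -0.03], 0],
    [0.5, [-0.004, 0.002, -0.085], 0],
    [0.5, [-0.006, 0.003, -0.14], 0],
    [0.5, [-0.008, 0.003, -0.18], 0],
    [0.5, [-0.01, 0.004, -0.21], 0]
  ]
}}

```text
time: 33.92
tool_pos: [641.5, -165.8, 250.5]
tcp_rot: [178.9, 1.4, 98.7]
ft_force: [0.4, -0.7, 0.0]
finger_gap: 42.3
```

Request:
{"api": "apply_moves", "payload": {
  "series": [
    [0.5, [0, 0, -0.03], 0],
    [0.5, [0, 0, -0.06], 0],
    [0.5, [0, 0, -0.085], 0],
    [0.5, [0, 0, -0.1], 0],
    [0.5, [0, 0, -0.11], 0]
  ]
}}

```text
time: 34.55
tool_pos: [641.7, -165.8, 140.3]
tcp_rot: [178.9, 1.4, 98.7]
ft_force: [-0.4, -0.1, 0.2]
finger_gap: 42.8
```

Run:
```python
from h import *
s=sense();print(s['tool_pos'],s['tcp_rot'],s['ft_force'],s['wrist_torque'])
w=snap('wrist','w19')
cv2.imwrite('pics/w19b.png',cv2.resize(w['color'][70:370,110:440],None,fx=2,fy=2,interpolation=2))
```

```text
[ 641.70491012 -165.8450871   140.31419037] [178.85023255   1.37697941  98.69468194] [-0.3537076  -0.12885544  0.23410142] [ 0.01583219 -0.01300177 -0.02424586]
```

View pics/w19b.png

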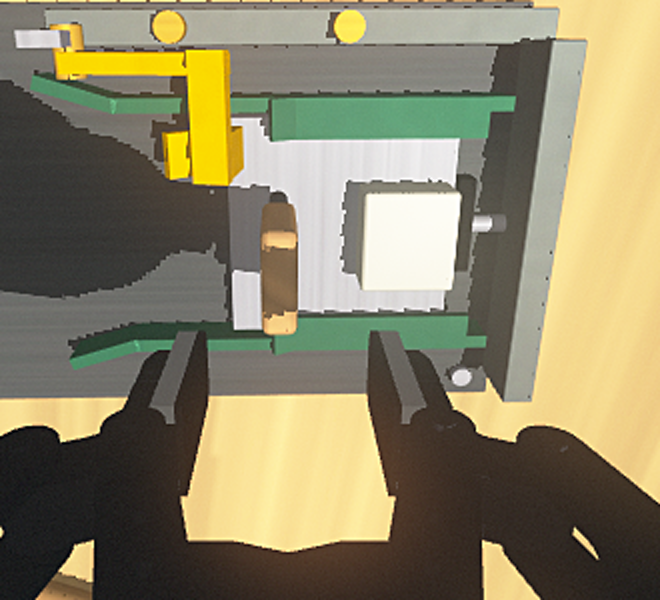

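Request:
{"api": "apply_moves", "payload": {
  "series": [
    [0.5, [-0.0005, 0, -0.025], 0],
    [0.5, [-0.0005, 0, -0.055], 0],
    [0.5, [-0.0005, 0, -0.076], 0],
    [0.5, [-0.0005, 0, -0.081], 0]
  ]
}}

```text
time: 35.1
tool_pos: [639.9, -165.5, 56.7]
tcp_rot: [179.0, 1.3, 98.7]
ft_force: [0.4, 0.5, 0.1]
finger_gap: 42.5
```

Request:
{"api": "apply_moves", "payload": {
  "series": [
    [0.4, [0, 0, 0], 0],
    [0, [0, 0, 0], 0],
    [0, [0, 0, 0], 0],
    [0, [0, 0, 0], 0],
    [0, [0, 0, 0], 0]
  ],
  "grip_force": 40
}}

```text
time: 35.72
tool_pos: [640.7, -165.8, 58.3]
tcp_rot: [178.9, 1.3, 98.7]
ft_force: [-1.7, -0.4, 6.9]
finger_gap: 12.4
```

Request:
{"api": "apply_moves", "payload": {
  "series": [
    [0, [0.001, 0.0002, 0], 0],
    [0, [0.002, 0.0003, 0], 0],
    [0, [0.003, 0.0005, 0], 0],
    [0, [0.003, 0.0005, 0], 0]
  ]
}}

```text
time: 36.22
tool_pos: [642.1, -165.6, 58.2]
tcp_rot: [179.2, 1.3, 98.7]
ft_force: [-10.5, -1.5, 7.4]
finger_gap: 12.2
```

Request:
{"api": "apply_moves", "payload": {
  "series": [
    [0, [0.001, 0.0002, 0], 0],
    [0, [0.0025, 0.0004, 0], 0],
    [0, [0.0025, 0.0004, 0], 0]
  ]
}}

```text
time: 36.6
tool_pos: [643.0, -165.5, 58.2]
tcp_rot: [179.4, 1.3, 98.7]
ft_force: [-11.3, -1.4, 8.0]
finger_gap: 12.5
```

Request:
{"api": "apply_moves", "payload": {
  "series": [
    [0, [0.001, 0.0002, 0.0005], 0],
    [0, [0.002, 0.0003, 0.0005], 0],
    [0, [0.0028, 0.0004, 0.0005], 0],
    [0, [0.0028, 0.0004, 0.0005], 0]
  ]
}}

```text
time: 37.1
tool_pos: [644.1, -165.3, 58.2]
tcp_rot: [179.6, 1.3, 98.7]
ft_force: [-9.7, -0.8, 4.5]
finger_gap: 12.5
```

Request:
{"api": "apply_moves", "payload": {
  "series": [
    [0, [0.001, 0.0002, 0.0003], 0],
    [0, [0.002, 0.0003, 0.0003], 0],
    [0, [0.0028, 0.0004, 0.0003], 0],
    [0, [0.0028, 0.0004, 0.0003], 0]
  ]
}}

```text
time: 37.6
tool_pos: [645.3, -165.1, 58.3]
tcp_rot: [179.8, 1.2, 98.7]
ft_force: [-13.0, -0.4, 7.1]
finger_gap: 12.3
```

Request:
{"api": "apply_moves", "payload": {
  "series": [
    [0, [0.001, 0.0002, 0.0004], 0],
    [0, [0.002, 0.0003, 0.0004], 0],
    [0, [0.0025, 0.0004, 0.0004], 0],
    [0, [0.0025, 0.0004, 0.0004], 0]
  ]
}}

```text
time: 38.1
tool_pos: [646.0, -165.0, 58.5]
tcp_rot: [-180.0, 1.2, 98.7]
ft_force: [-13.3, -0.4, 7.3]
finger_gap: 12.5
```

Run:
```python
from h import *
s=sense();print(s['tool_pos'],s['tcp_rot'],s['ft_force'],s['wrist_torque'])
w=snap('wrist','w20')
cv2.imwrite('pics/w20b.png',cv2.resize(w['color'][70:270,150:440],None,fx=2.7,fy=2.7,interpolation=2))
```

```text
[ 645.99696755 -165.03342026   58.51527501] [-179.9851976     1.18700485   98.69137033] [-13.27712808  -0.44454746   7.32999168] [-0.26267367  1.82150945  0.08804058]
```

View pics/w20b.png

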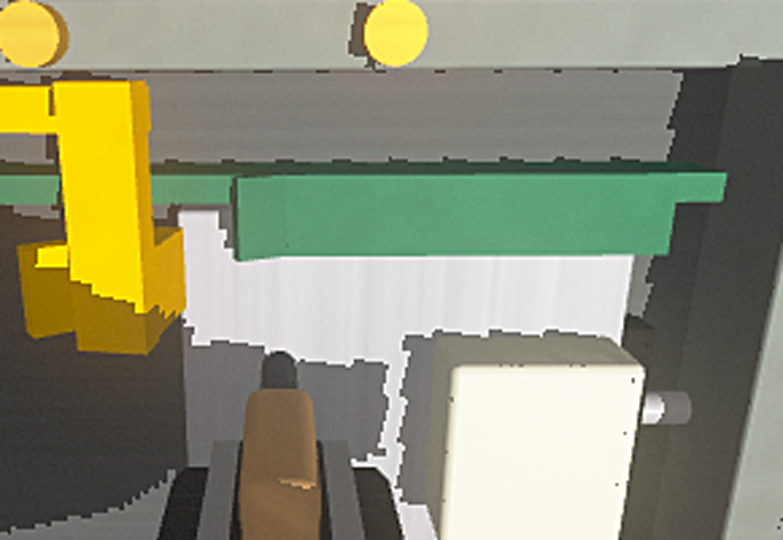

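Request:
{"api": "apply_moves", "payload": {
  "series": [
    [0, [0.001, 0.0002, 0.0004], 0],
    [0, [0.002, 0.0003, 0.0004], 0],
    [0, [0.0025, 0.0004, 0.0004], 0],
    [0, [0.0025, 0.0004, 0.0004], 0]
  ]
}}

```text
time: 38.65
tool_pos: [646.7, -164.9, 58.8]
tcp_rot: [-179.8, 1.2, 98.7]
ft_force: [-13.4, 0.5, 7.8]
finger_gap: 12.6
```

Request:
{"api": "apply_moves", "payload": {
  "series": [
    [0, [0.001, 0.0002, 0.0004], 0],
    [0, [0.002, 0.0003, 0.0004], 0],
    [0, [0.0022, 0.0004, 0.0004], 0],
    [0, [0.0022, 0.0004, 0.0004], 0]
  ]
}}

```text
time: 39.15
tool_pos: [647.1, -164.9, 59.1]
tcp_rot: [-179.5, 1.1, 98.7]
ft_force: [-13.6, 0.4, 8.5]
finger_gap: 12.6
```

Run:
```python
from h import *
w=snap('wrist','w21')
cv2.imwrite('pics/w21b.png',cv2.resize(w['color'][70:270,150:440],None,fx=2.7,fy=2.7,interpolation=2))
```

```text
(no output)
```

View pics/w21b.png

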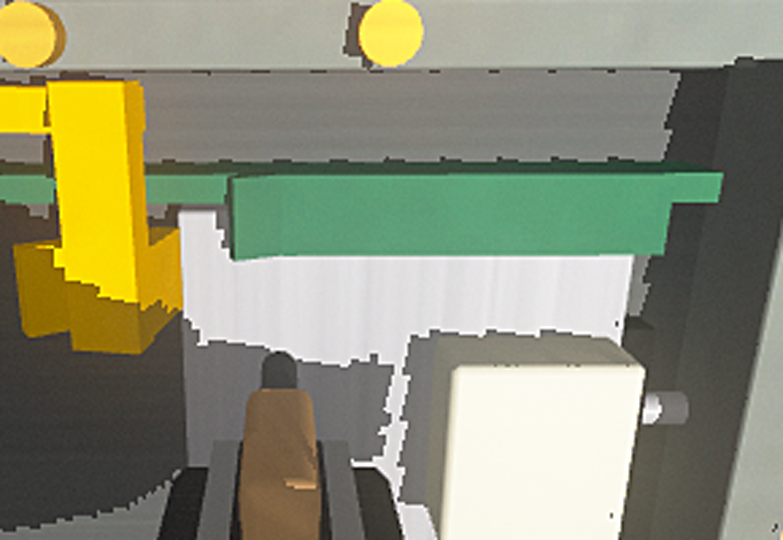

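Request:
{"api": "apply_moves", "payload": {
  "series": [
    [0, [0.001, 0.0002, -0.0003], 0],
    [0, [0.002, 0.0003, -0.0006], 0],
    [0, [0.0028, 0.0004, -0.0006], 0],
    [0, [0.0028, 0.0004, -0.0006], 0]
  ]
}}

```text
time: 39.7
tool_pos: [648.2, -164.7, 59.0]
tcp_rot: [-179.3, 1.1, 98.7]
ft_force: [-15.7, 0.5, 11.6]
finger_gap: 12.8
```

Run:
```python
from h import *
w=snap('wrist','w22')
cv2.imwrite('pics/w22b.png',cv2.resize(w['color'][70:270,150:440],None,fx=2.7,fy=2.7,interpolation=2))
```

```text
(no output)
```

View pics/w22b.png

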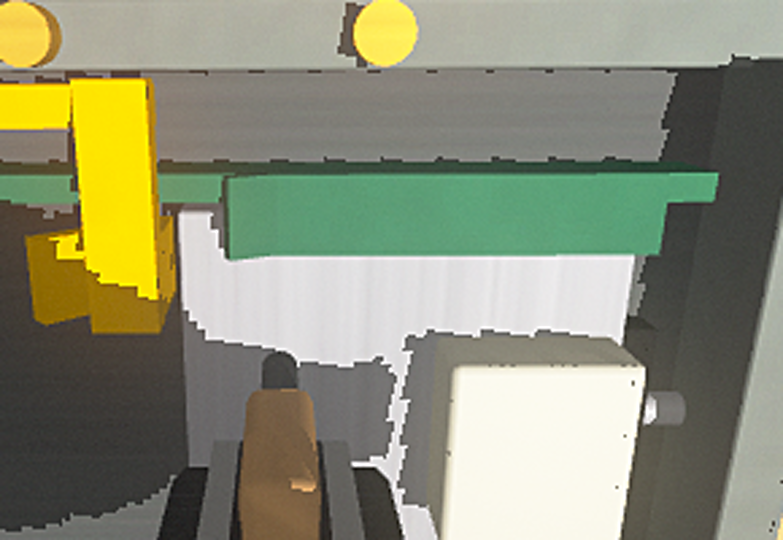

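The picture shows the catch dropped: its tooth (pixel x about 30–170) now stands behind the tray's rear edge (about 182). I'll release.

Request:
{"api": "apply_moves", "payload": {
  "series": [
    [0.1, [0, 0, 0], 0],
    [0.25, [0, 0, 0], 0],
    [0.45, [0, 0, 0], 0],
    [0.5, [0, 0, 0], 0],
    [0.5, [0, 0, 0], 0]
  ]
}}

```text
time: 40.38
tool_pos: [648.4, -164.7, 59.1]
tcp_rot: [-179.3, 1.1, 98.7]
ft_force: [0.3, 0.4, -0.6]
finger_gap: 42.5
```

Run:
```python
from h import *
s=sense();print(s['tool_pos'],s['tcp_rot'],s['ft_force'],s['finger_gap'])
w=snap('wrist','w23')
cv2.imwrite('pics/w23b.png',cv2.resize(w['color'][70:370,110:440],None,fx=2,fy=2,interpolation=2))
```

```text
[ 648.44615134 -164.73986878   59.10870124] [-179.34506424    1.0999211    98.68074684] [ 0.27642982  0.44365977 -0.62145258] 42.54503496089768
```

View pics/w23b.png

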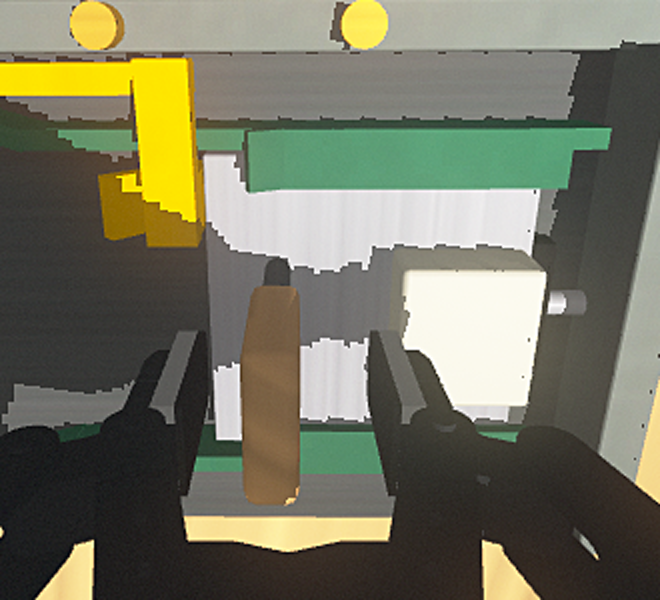

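Tray sits against the catch's tooth (rear edge x≈207, tooth face ≈200). Retreating straight up, clear of everything.

Request:
{"api": "apply_moves", "payload": {
  "series": [
    [0.5, [0, 0, 0.02], 0],
    [0.5, [0, 0, 0.05], 0],
    [0.5, [0, 0, 0.09], 0],
    [0.5, [0, 0, 0.12], 0],
    [0.5, [0, 0, 0.13], 0]
  ]
}}

```text
time: 41.05
tool_pos: [650.1, -165.2, 193.7]
tcp_rot: [-179.7, 1.3, 98.7]
ft_force: [-0.6, 0.1, -0.8]
finger_gap: 42.5
```

Request:
{"api": "apply_moves", "payload": {
  "series": [
    [0.5, [0, -0.02, 0.03], 0],
    [0.5, [0, -0.04, 0.06], 0],
    [0.5, [0, -0.05, 0.07], 0],
    [0.5, [0, -0.05, 0.07], 0]
  ]
}}

```text
time: 41.55
tool_pos: [650.1, -215.7, 263.4]
tcp_rot: [-179.7, 1.3, 98.6]
ft_force: [0.2, -0.4, -0.6]
finger_gap: 42.5
```

Run:
```python
from h import *
s=sense();print(s['tool_pos'],s['tcp_rot'],s['ft_force'],s['time'])
w=snap('wrist','w24');a=snap('scene','s24')
cv2.imwrite('pics/w24b.png',cv2.resize(w['color'],None,fx=1.5,fy=1.5,interpolation=2))
cv2.imwrite('pics/s24b.png',cv2.resize(a['color'][120:320,60:460],None,fx=2,fy=2,interpolation=2))
f=lambda u,v,z:px2w(w,(u,v),z)
import pickle;pickle.dump(w,open('g.pkl','wb'))
```

```text
[ 650.05071096 -215.74861405  263.39079715] [-179.66137585    1.25090654   98.61799537] [ 0.16135763 -0.42923228 -0.55524935] 41.55
```

View pics/w24b.png

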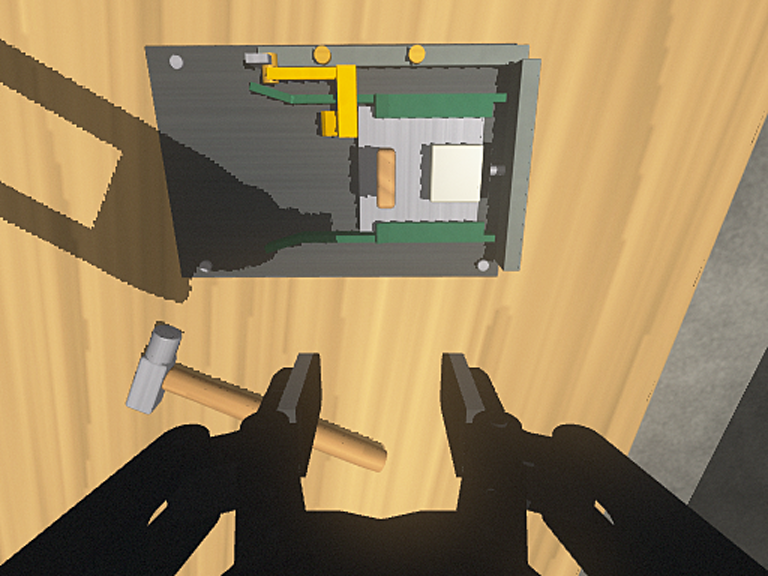

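View pics/s24b.png

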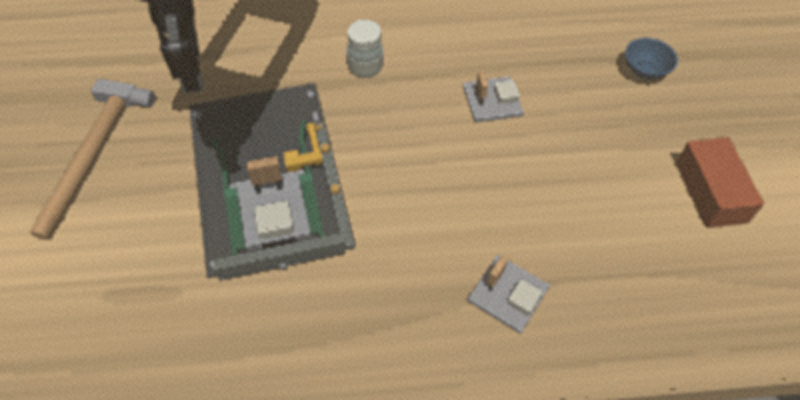

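Run:
```python
from h import *
import pickle
w=pickle.load(open('g.pkl','rb'));f=lambda u,v,z:px2w(w,(u/1.5,v/1.5),z)[:2]
y=np.radians(9.15);x=np.array([np.cos(y),np.sin(y)]);n=np.array([-x[1],x[0]]);O=np.array([633.9,-167.3])
d=lambda p:(((p-O)@x).round(1),((p-O)@n).round(1))
print('grip',d(f(386,178,81)),'rear edge corner',d(f(358,230,18)),'dock corner',d(f(146,46,6)),'tooth rear',d(f(357,137,45)))
print(hand_in())
```

```text
grip (np.float64(12.4), np.float64(0.2)) rear edge corner (np.float64(-11.3), np.float64(-49.4)) dock corner (np.float64(-173.0), np.float64(94.3)) tooth rear (np.float64(-8.7), np.float64(26.4))
the job is handed in; nothing more can be done
None
```

The largest tray is in the dock, between the dropped yellow catch and the spring buffer. I handed the job in at about 41.6 s with the gripper open and well clear. The hand-in gives no verdict.

**How it went:**
- I set the tray flat at the open front and slid it in until its front edge lifted the catch. The buffer took up at a dock x of about 8 mm.
- The first push jammed before the catch dropped. The tool had slowly tilted under load, which raised the tray's rear edge.
- I let go, brought the tool back upright with the gripper clear of the tray, took hold again, and finished the push.

**Push force:** the wrist read about 16 N when the catch dropped. The highest horizontal reading in the whole run was about 19 N, while I pressed the tray down to try to level it. The force limit is on the tray against the frame, which I could not measure directly. It should have been lower than these readings because they include friction.

**Last checks:**
- **Grip position:** the final wrist picture puts the grip centre at a dock x of about 12 mm and y of about 0 mm, good to about 2 mm. This is inside the required range.
- **Catch:** the pictures show the tooth fallen behind the tray's rear edge. I judged this by eye and did not measure its angle.
- **Tray:** it looked flat and straight in the channel by eye; I did not measure its angles.
- **Bystanders:** the jar, dish, firebrick and hammer look unmoved in the scene picture.
- **Robot contact:** I saw no sign of the robot touching the dock or catch.

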